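Register, close and pin a chip-bonding jig, and keep it pressed shut

TASK

Set up the chip-bonding jig: first turn its handwheel clockwise, regripping as needed, until the ridge on the wheel points at the index line on the wheel's housing (so that the hole of the chip nest comes under the hole of the lid), and only then swing the hinged lid down until it rests on its springy seal. Then take the locating pin from its stand, push it through the lid hole into the nest until its collar sits on the lid, and keep pressing it down so that the lid is held fully shut against the seal: finish while still holding the pin and pressing, with the wheel still at its mark. Leave the beaker, the bottle and the capped vial standing where they are.

Things in the scene. Friction and masses are not known exactly. Their poses are not given: they have to be found in the camera images.
- jig: Fixed bonding jig: 150 x 262 mm aluminium foot plate with the clamshell on it, at some yaw. Origin on the worktop under the middle of the chip nest; foot plate x -75..+75, y -161..+101 mm. Axes at yaw 0: x ahead, y left, z up. Lid hinge on its left (+y), handwheel on its right (-y). Jig offsets elsewhere are in this frame.
- wheel_grip (a point): Handwheel: black solid dished disc, 58 mm wide, vertical axis. This point is on its axis at half the height of the rim, 78 mm above the worktop; rim from 68 to 88 mm, nothing round it; the housing's top below is at 46 mm. It can be gripped across the rim from above.
- wheel (a joint): Handwheel angle, rad, grows clockwise from above, 0 to 4.4. At 0 its pale ridge points along the jig's +x; at 3.14, the set angle, along -x at the pale index line on the housing top, on the robot's side of the wheel. Starts at 0.35 to 1.1. Friction 0.08 N m, stays where left. Moves the nest 4 mm per rad along the jig's x.
- nest_hole (a point): Mouth centre of the hole in the sliding chip nest, 41 mm above the worktop: 12 mm wide, vertical, 28 mm deep, chamfered. The nest (80 x 118 mm steel block with a glass chip on it) is driven by the wheel; with the wheel at 3.14 the hole is straight under the lid hole of the shut lid.
- lid_hinge (a point): Middle of the lid's hinge axis, which runs along the jig's x; at jig (0, +75, 51) mm, fixed.
- lid (a joint): Lid angle, rad: 0 = down on the sprung seal, 1.57 upright, 1.85 widest; starts 1.3 to 1.75. White plate 100 mm along the hinge, 146 mm from hinge axis to free edge, 12 mm thick (axis at half thickness), clear window 18 to 64 mm from the axis. When down it reaches from the hinge toward the jig's -y. Stiff hinge (0.17 N m): stays at any angle, must be swung all the way.
- gasket (a joint): Springy seal under the lid, rad about the same axis, added to the lid angle: 0.06 = relaxed (lid at 0 then stands 6 mm ajar at its hole), 0 = pressed fully shut (hard stop). Pressed at the lid hole it begins to give at about 3.5 N and is fully shut from about 8 N; it springs back when let go.
- lid_hole (a point): Centre of the top mouth of the lid hole: 12.5 mm wide, through the 12 mm plate, chamfered, 105 mm from the hinge axis, in the middle of the lid's width; moves with the lid. With the lid fully shut it is at jig (0, -30, 57) mm.
- stand: Fixed aluminium pin stand, block 60 x 60 x 42 mm on a foot 84 x 60 x 6 mm, with one upright hole in the middle that holds the pin. Origin under its centre, on the worktop. Between it and the jig stands the bench centrifuge, a round fixed thing at about x 0.58, y 0.03 m, rim 0.08 m high, its raised clear lid at the back up to 0.21 m: pass in front of that lid and well over the rim.
- pin_grip (a point): Loose steel locating pin, 70 g, upright in the stand: 10 mm shank 34 mm long with tapered foot, collar 26 mm wide and 5 mm thick, above it a ribbed round grip 18 mm wide ending 78 mm above the tip. This point: on the axis in the grip, 57 mm above the tip, 23 mm above the collar's underside, 65 mm above the worktop in the stand. z up along the pin.
- pin_collar (a point): Centre of the underside of the pin's collar, 34 mm above the tip; it sits on the lid's top when the pin is home.
- pin_tip (a point): Lower tip of the pin, on its axis.
- beaker: Bystander: small glass beaker, 44 x 51 mm, 61 mm high; origin under its centre.
- reagent_bottle: Bystander: white plastic reagent bottle with screw cap, 52 mm wide, 100 mm high; origin under its centre.
- capped_vial: Bystander: clear vial with white cap, 27 mm wide, 60 mm high; origin under its centre.

How it is judged:
On the way, in this order (a step that is already met when the one before it is completed fails the run):
1. the handwheel is at its mark (3.14 rad, within 0.17) (value of joint wheel between 2.97 and 3.31 rad), for 0.3 s.
2. the lid is down on its seal (lid angle under 0.06) (value of joint lid below 0.06 rad), for 0.2 s.
At the end, for the whole second after the job is handed in: Pin upright within 0.12 rad, tip over 12 mm into the nest hole and within 5 mm of its axis, collar within 6 mm of the lid hole mouth; joints: lid under 0.06, gasket under 0.02, wheel 3.14 within 0.17; fingers press the pin with over 3 N; bystanders within 30 mm (all of step 1 and value of joint lid below 0.06 rad and value of joint gasket below 0.02 rad and horizontal distance between pin_tip and nest_hole below 0.005 m and z of pin_tip in the frame of nest_hole below -0.012 m and distance between pin_collar and lid_hole below 0.006 m and angle between pin_grip's own z axis and vertical below 0.12 rad and contact force between the fingers and pin above 3 N); the arm keeps its last pose, push and grip.
It fails at once if the beaker, the bottle or the capped vial is moved more than 30 mm (distance of any of beaker, reagent_bottle, capped_vial from where it was at the start of the episode above 0.03 m).
It also fails if it takes over 72 s, if anything falls off the work surface, if the arm or the gripper's body presses on something with over 40 N, if the wrist force passes 120 N, or if a joint passes its speed limit or range.

ROBOT

A 6-joint arm with a two-finger parallel gripper is mounted at the origin on a cart in front of the work surface, level with it; the furniture and walls round the work are solid. World frame = base frame: x ahead of the robot, y to its left, z up, the work surface at z = 0. Lengths are in m, angles in rad, forces in N, time in s.
With the tool pointing down it reaches from about 0.375 to 0.975 m from the base axis. Payload 3.8 kg.
Tool frame: the origin (TCP) lies on the centre line of the jaws, within the pads' length; the fingertips stand 14 mm ahead of it and the grasp point (between the pads) lies 5 mm behind it; x points along the fingers, y is the direction in which the jaws open and shut, and the axes are right-handed (so a half turn about x gives the same grasp; the last joint's range is limited). The gripper opens to 85 mm and grips with 20 to 120 N. Pads are 22 mm wide; open, the fingers measure 114 mm over their backs; the gripper's body (76 mm by 85 mm) begins 54 mm behind the grasp point. The pads swing forward as they close: fully open they stand 13 mm farther back than shut.
Start: joints at [-1.227, 0.264, 1.604, -0, 1.274, -0.037], TCP at [0.251, -0.627, 0.245] pointing down, gripper open.
Joint ranges: [-2.63, 2.63], [-0.94, 2.18], [0.31, 2.57], [-1.31, 4.45], [0, 2.66], [-2.55, 2.55]. Speed limits (rad/s): [2.57, 2.57, 3.14, 3.14, 3.14, 3.14].

INTERFACE

Orientations are given as a rotation vector (axis times angle).
In Python, from workcell import bot gives the robot as it stands.
- The arm moves only by the shell command python3 -m creep 'ROWS' [FORCE]. ROWS is JSON, a list of rows, each an object with "grip": the finger opening in cm, from 0 to 8.54; "dp": the shift along the tool's x, y, z in cm, a list of three; "rotation": the turn, a rotation vector about the tool's x, y, z in rad, a list of three. A call has 1 to 5 rows; each row is the pose to reach, as a shift and turn from the pose commanded when the call began, along the tool's axes at that moment; what a row does not reach only later rows make up. A row lasts 1/12 s, in which the tool goes at most 41.7 mm and 7.16 degrees, less where a joint would pass 70% of its speed; a pose out of reach is approached as far as the arm can. A call with a gripper value outside its range is refused whole. The fingers move at their own pace and stop on an object; FORCE is the grip in N (left out, the last holds). Time passes only in rows, so rows that repeat a pose let the fingers close. It gives the time, the measured TCP pose, the force and the opening at its end, in the units of the state.
- bot.read_state(): the state, without advancing time (a new reading comes with each control period).
- bot.read_camera(name): name is "side" or "top"; returns (picture, depth): 420x560x3 uint8, red, green, blue; 420x560 float32, m along the optical axis (not along the pixel's ray), 0 where there is no reading.
- bot.get_calibration(name): a dict with "fx", "fy", "cx", "cy" (pixels), "dist" ([k1, k2, p1, p2, k3] as OpenCV has them; the pictures are not rectified), "rvec" (rotation vector, rad) and "tvec" (3), from world to camera coordinates, as OpenCV has them. Camera axes: x right, y down, z forward; pixel columns grow to the right and rows downward; lengths in m; the calibration is good to about 2 mm. A picture is of the moment at which its call begins. get_calibration takes no time and is no camera call.
- bot.finish_job(): hands the job in, once; it reports no verdict.
The state is a dict: "time": time; "q": joint angles; "joint_vel": joint speeds; "joint_torque": joint torques, N m; "tool_pos": TCP position; "tcp_rot": TCP orientation; "wrist_force": force on the tool from outside, world axes, zero at the start; "torque": the same for the moment, N m; "width": opening from 0.0 (shut) to 1.0 (fully open).
Only numpy, scipy, OpenCV 4.12 (cv2) and the standard library are available. Lean on these libraries where they do the work, as an engineer would, in place of code of your own. Each camera call takes 0.05 s, during which the arm holds its last target.

## Working session

There is one attempt and no reset: what is moved stays moved. The work goes in short steps, Python scripts to look and compute and a shell command to move; the robot and the scene stay as the last step left them, time stands still between calls to the robot, and variables do not carry over. Pictures are saved under pics/ and viewed, and the job is handed in when it is done.

```bash
ls; mkdir -p pics; python3 - <<'E'
from workcell import bot
import cv2
print(bot.read_state())
for n in("side","top"):
    p,d=bot.read_camera(n); cv2.imwrite(f"pics/{n}0.png",p[:,:,::-1]); c=bot.get_calibration(n); print(n,c)
    import numpy as np; np.save(f"{n}0.npy",d)
E
```

```text
pics
{'time': 0.0, 'q': array([-1.22690486e+00,  2.64752336e-01,  1.60539404e+00,  2.05465559e-06,
        1.27367026e+00, -3.69070098e-02]), 'joint_vel': array([-0.00014487, -0.00030793, -0.00011775, -0.00036174, -0.00011751,
       -0.00241454]), 'joint_torque': array([-8.10098554e-04, -5.15113735e+01, -3.67311645e+01, -1.68254769e-04,
        1.30251964e-02, -1.12371723e-05]), 'tool_pos': array([ 0.25063017, -0.62599148,  0.2439517 ]), 'tcp_rot': array([ 2.01355177,  0.39039997, -2.01424517]), 'wrist_force': array([-0.66562249,  0.12519998,  0.1303433 ]), 'torque': array([-0.02512313,  0.03257328, -0.02887688]), 'width': 0.9997079016353415}
side {'fx': 397.93223882273185, 'fy': 397.93223882273185, 'cx': 286.83201522106157, 'cy': 208.53690522529035, 'dist': array([-0.0122984,  0.       ,  0.       ,  0.       ,  0.       ]), 'rvec': array([ 0.71617361, -2.295228  ,  1.51627923]), 'tvec': array([0.43184215, 0.2126983 , 1.08704039])}
top {'fx': 383.6099549854855, 'fy': 383.6099549854855, 'cx': 279.91849504771056, 'cy': 210.76613439738333, 'dist': array([-0.03236139,  0.        ,  0.        ,  0.        ,  0.        ]), 'rvec': array([ 2.16010384, -2.14539865,  0.14591872]), 'tvec': array([-1.75438115e-04,  5.24444806e-01,  1.03652440e+00])}
```

View pics/top0.png

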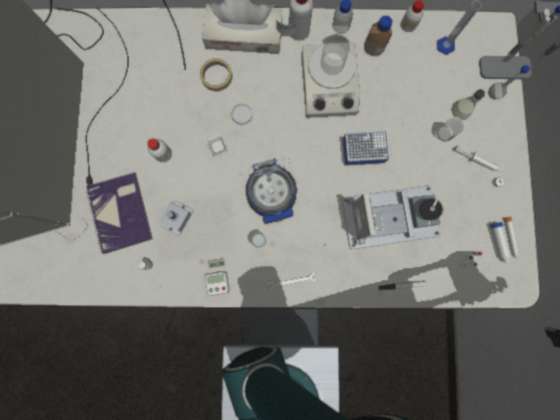

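View pics/side0.png

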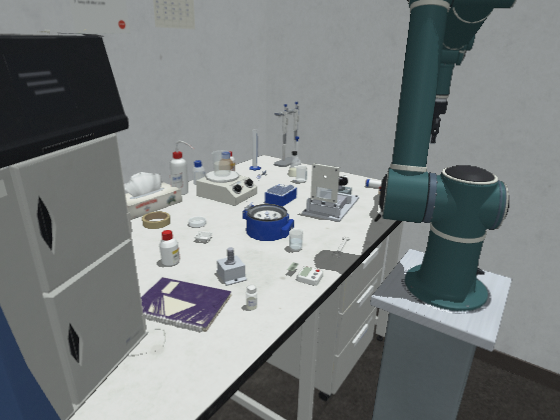

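The top picture shows the jig around (393,217) with its black wheel at (430,208), the stand and pin at (177,216), the centrifuge at (271,190), and the beaker at (258,240). The vial is at (144,265) and the red-capped bottle at (157,148). I'll enlarge these next.

```bash
cat > h.py <<'E'
import numpy as np, cv2
from workcell import bot
from scipy.spatial.transform import Rotation as R
C={n:bot.get_calibration(n) for n in("side","top")}
def ray(n,u,v):
    c=C[n];K=np.array([[c['fx'],0,c['cx']],[0,c['fy'],c['cy']],[0,0,1]])
    x=cv2.undistortPoints(np.array([[[u,v]]],float),K,c['dist'])[0,0]
    Rm=cv2.Rodrigues(c['rvec'])[0]
    return -Rm.T@c['tvec'], Rm.T@np.array([x[0],x[1],1.])
def atz(n,u,v,z):
    o,d=ray(n,u,v); return o+d*(z-o[2])/d[2]
def deproj(n,D,u,v):
    o,d=ray(n,u,v); return o+d*float(D[int(round(v)),int(round(u))])
def proj(n,P):
    c=C[n];K=np.array([[c['fx'],0,c['cx']],[0,c['fy'],c['cy']],[0,0,1]])
    return cv2.projectPoints(np.array(P,float).reshape(-1,1,3),c['rvec'],c['tvec'],K,c['dist'])[0][:,0]
def crop(p,x0,y0,x1,y1,s,f):
    q=cv2.resize(p[y0:y1,x0:x1,::-1],None,fx=s,fy=s,interpolation=cv2.INTER_CUBIC)
    for x in range((x0+9)//10*10,x1,10):
        cv2.line(q,(int((x-x0+.5)*s),0),(int((x-x0+.5)*s),6),(0,0,255),1); cv2.putText(q,str(x),(int((x-x0+.5)*s)-10,16),0,.35,(0,0,255),1)
    for y in range((y0+9)//10*10,y1,10):
        cv2.line(q,(0,int((y-y0+.5)*s)),(6,int((y-y0+.5)*s)),(0,0,255),1); cv2.putText(q,str(y),(8,int((y-y0+.5)*s)+4),0,.35,(0,0,255),1)
    cv2.imwrite(f,q)
def tool():
    s=bot.read_state(); return s['tool_pos'],R.from_rotvec(s['tcp_rot']).as_matrix()
E
python3 - <<'E'
from h import *
p=cv2.imread('pics/top0.png')[:,:,::-1]
crop(p,335,175,455,260,6,'pics/jig0.png')
crop(p,150,195,210,240,10,'pics/st0.png')
p=cv2.imread('pics/side0.png')[:,:,::-1]
crop(p,290,150,370,225,8,'pics/jigs0.png')
crop(p,205,235,260,290,10,'pics/sts0.png')
t,r=tool();print(t);print(r.round(3))
E
```

```text
[ 0.25065508 -0.62603183  0.24405182]
[[-0.001  0.372 -0.928]
 [ 0.002 -0.928 -0.372]
 [-1.    -0.002 -0.   ]]
```

View pics/jig0.png

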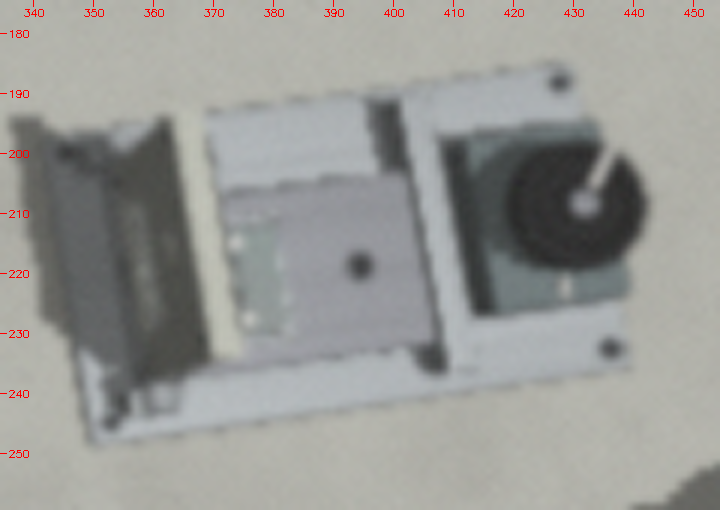

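View pics/st0.png

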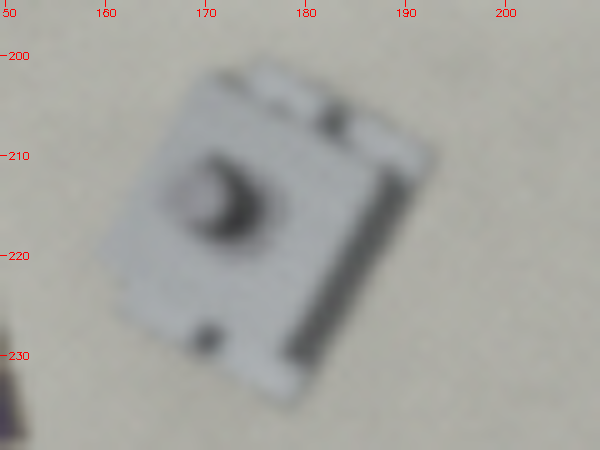

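View pics/jigs0.png

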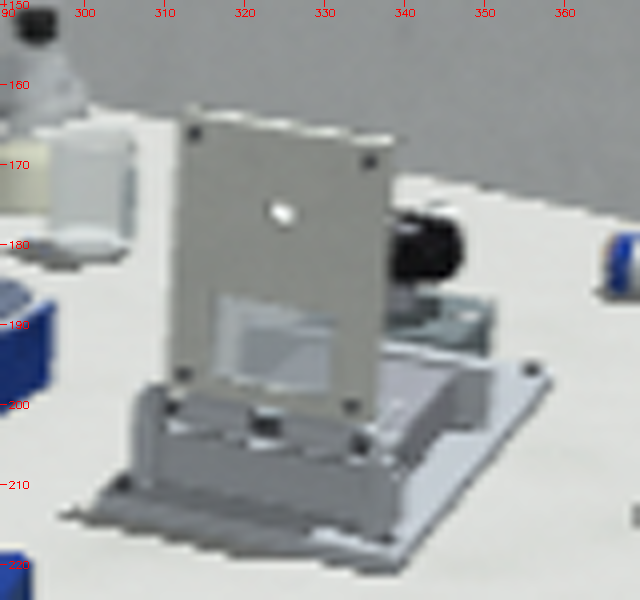

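View pics/sts0.png

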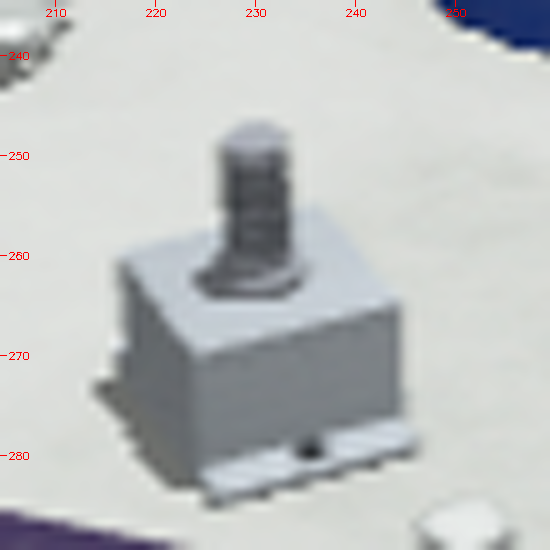

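```bash
python3 - <<'E'
from h import *
D=np.load('top0.npy')
def s(name,u,v,z): print(name,atz('top',u,v,z).round(4),'depth:',deproj('top',D,u,v).round(4))
s('wheel c',430.5,208.7,.088); s('hub',432,208.3,.088)
s('ridge tip',437,200.3,.088); s('index',428.8,222.3,.046); s('ridge in',434,205,.088); s('wheel dish',428,213,.088)
s('nesthole',394.3,218.7,.041)
s('pin top',170,214,.086); s('nest top',395,225,.041);s('housing',418,220,.046)
s('corner bl',350,248,.01);s('corner br',438.5,236,.01);s('c tr',429,185.5,.01);s('plate',400,238,.01)
s('beaker',258,240,.06);s('vial',144,265,.06);s('bottle',155,145,.1)
s('lid edge top',362,195,.19);s('lid edge bot',372,232,.19);s('lidedge',366,205,.19);s('lidedge2',370,225,.19)
D2=np.load('side0.npy')
for a in [(313.5,164),(338,168),(313,200),(336,202),(325,168),(320,190)]: print('side',a,deproj('side',D2,*a).round(4))
print('side pintop',deproj('side',D2,230,248.5).round(4),'lid hole',)
E
```

```text
wheel c [ 0.5257 -0.3989  0.088 ] depth: [ 0.5258 -0.3992  0.0871]
hub [ 0.5268 -0.403   0.088 ] depth: [ 0.5266 -0.4023  0.0896]
ridge tip [ 0.5486 -0.4175  0.088 ] depth: [ 0.5481 -0.4163  0.091 ]
index [ 0.4936 -0.4092  0.046 ] depth: [ 0.4932 -0.4078  0.0495]
ridge in [ 0.5358 -0.4088  0.088 ] depth: [ 0.5354 -0.4079  0.0902]
wheel dish [ 0.5141 -0.3916  0.088 ] depth: [ 0.5148 -0.3939  0.0822]
nesthole [ 0.5036 -0.3147  0.041 ] depth: [ 0.5061 -0.3213  0.0194]
pin top [0.5069 0.2961 0.086 ] depth: [0.5066 0.2954 0.0883]
nest top [ 0.486  -0.3161  0.041 ] depth: [ 0.486  -0.3161  0.0409]
housing [ 0.4998 -0.3792  0.046 ] depth: [ 0.4994 -0.3779  0.0496]
corner bl [ 0.423  -0.1955  0.01  ] depth: [ 0.4228 -0.1946  0.0149]
corner br [ 0.4583 -0.4496  0.01  ] depth: [ 0.4582 -0.449   0.0115]
c tr [ 0.6048 -0.4288  0.01  ] depth: [ 0.6037 -0.4266  0.0156]
plate [ 0.4521 -0.3386  0.01  ] depth: [ 0.4517 -0.337   0.015 ]
beaker [0.441  0.0621 0.06  ] depth: [0.4429 0.0639 0.0269]
vial [0.3714 0.3678 0.06  ] depth: [0.3715 0.3672 0.0616]
bottle [0.6922 0.3414 0.1   ] depth: [0.6925 0.3417 0.0992]
lid edge top [ 0.5432 -0.1935  0.19  ] depth: [ 0.5437 -0.1942  0.1871]
lid edge bot [ 0.4542 -0.2154  0.19  ] depth: [ 0.4536 -0.2134  0.1982]
lidedge [ 0.519  -0.2026  0.19  ] depth: [ 0.5175 -0.2004  0.1996]
lidedge2 [ 0.4709 -0.2111  0.19  ] depth: [ 0.4701 -0.2092  0.1979]
side (313.5, 164) [ 0.5395 -0.1937  0.1972]
side (338, 168) [ 0.4498 -0.2104  0.1958]
side (313, 200) [ 0.5391 -0.2038  0.0544]
side (336, 202) [ 0.4507 -0.2181  0.0638]
side (325, 168) [ 0.4956 -0.2003  0.1893]
side (320, 190) [ 0.5104 -0.2006  0.1021]
side pintop [0.5071 0.2995 0.0852] lid hole
```

```bash
cat >> h.py <<'E'
YAW=0.143; O=np.array([.509,-.282])
def jig(x,y,z):
    c,s=np.cos(YAW),np.sin(YAW); return np.array([O[0]+c*x-s*y,O[1]+s*x+c*y,z])
def Rt(psi):
    y=np.array([np.cos(psi),np.sin(psi),0]);x=np.array([0,0,-1.]);return np.stack([x,y,np.cross(x,y)],1)
def go(p,psi=None):
    t,r=tool(); t2=Rt(psi) if psi is not None else r
    print('dp cm',(r.T@(np.array(p)-t)*100).round(2),'rot',R.from_matrix(r.T@t2).as_rotvec().round(3))
def st():
    s=bot.read_state(); r=R.from_rotvec(s['tcp_rot']).as_matrix()
    print('t',round(s['time'],2),'p',s['tool_pos'].round(4),'psi',round(np.arctan2(r[1,1],r[0,1]),3),'down',r[:,0].round(3),'F',s['wrist_force'].round(1),'M',s['torque'].round(2),'w',round(s['width']*8.54,2),'q',s['q'].round(2))
E
python3 -c "
from h import *
print(jig(0,-.121,.17)); go([.5266,-.402,.17],-.05)"
```

```text
[ 0.52624409 -0.40176494  0.17      ]
dp cm [  7.43 -10.53 -33.94] rot [-1.14e+00 -1.00e-03  2.00e-03]
```

```bash
python3 -m creep '[{"grip":8.5,"dp":[0,-1.5,-4],"rotation":[-0.12,0,0]},{"grip":8.5,"dp":[0,-3,-8],"rotation":[-0.24,0,0]},{"grip":8.5,"dp":[0,-4.5,-12],"rotation":[-0.36,0,0]},{"grip":8.5,"dp":[0,-6,-16],"rotation":[-0.48,0,0]},{"grip":8.5,"dp":[0,-7,-19],"rotation":[-0.6,0,0]}]' 60; python3 -c "
from h import *
st(); go([.5266,-.402,.17],-.05)"
```

```text
time: 0.52
tool_pos: [0.4024, -0.4888, 0.2447]
tcp_rot: [1.626, 0.875, -1.625]
wrist_force: [0.8, -0.6, 0.1]
width: 0.993
t 0.52 p [ 0.4024 -0.4888  0.2447] psi -0.584 down [-0.     0.001 -1.   ] F [ 0.8 -0.6  0.1] M [-0.02  0.01  0.04] w 8.48 q [-0.92  0.19  1.7   0.    1.26 -0.34]
dp cm [  7.48   5.58 -14.08] rot [-0.534 -0.001  0.001]
```

```bash
python3 -m creep '[{"grip":8.5,"dp":[1.4,1.1,-2.8],"rotation":[-0.12,0,0]},{"grip":8.5,"dp":[2.8,2.2,-5.6],"rotation":[-0.24,0,0]},{"grip":8.5,"dp":[4.2,3.3,-8.4],"rotation":[-0.36,0,0]},{"grip":8.5,"dp":[5.6,4.5,-11.2],"rotation":[-0.48,0,0]},{"grip":8.5,"dp":[7.5,5.6,-14],"rotation":[-0.54,0,0]}]' ; python3 -c "
from h import *
st(); go([.5266,-.402,.073],-.05)"
```

```text
time: 0.93
tool_pos: [0.5272, -0.4051, 0.1703]
tcp_rot: [1.242, 1.186, -1.241]
wrist_force: [0.1, 0.1, 0.4]
width: 0.996
t 0.93 p [ 0.5272 -0.4051  0.1703] psi -0.044 down [ 0.001 -0.001 -1.   ] F [0.1 0.1 0.4] M [-0.02  0.02 -0.02] w 8.51 q [-0.69  0.3   1.7   0.    1.14 -0.65]
dp cm [ 9.73 -0.08 -0.31] rot [ 0.006  0.001 -0.001]
```

```bash
python3 -m creep '[{"grip":8.5,"dp":[2,0,0],"rotation":[0,0,0]},{"grip":8.5,"dp":[4,0,0],"rotation":[0,0,0]},{"grip":8.5,"dp":[4.5,0,0],"rotation":[0,0,0]},{"grip":8.5,"dp":[4.5,0,0],"rotation":[0,0,0]}]' ; python3 - <<'E'
from h import *
st(); go([.5266,-.402,.073],-.05)
p,d=bot.read_camera('top'); crop(p,335,175,455,260,6,'pics/jig1.png')
p,d=bot.read_camera('side'); crop(p,290,120,390,225,6,'pics/jigs1.png')
E
```

```text
time: 1.27
tool_pos: [0.524, -0.4043, 0.1222]
tcp_rot: [1.246, 1.191, -1.247]
wrist_force: [-1.2, 0.7, 1.3]
width: 0.996
t 1.27 p [ 0.524  -0.4043  0.1222] psi -0.05 down [-0.005  0.004 -1.   ] F [-1.2  0.7  1.3] M [ 0.07 -0.02  0.01] w 8.51 q [-0.69  0.34  1.74 -0.    1.06 -0.65]
dp cm [ 4.92  0.27 -0.22] rot [ 0.    -0.004  0.005]
```

View pics/jig1.png

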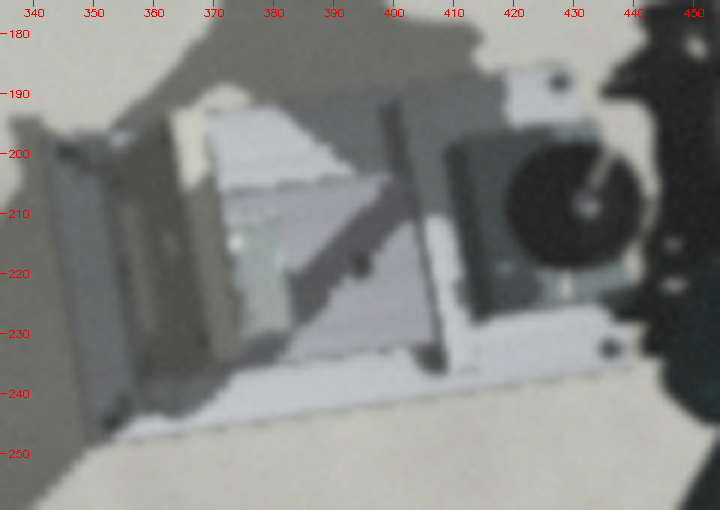

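View pics/jigs1.png

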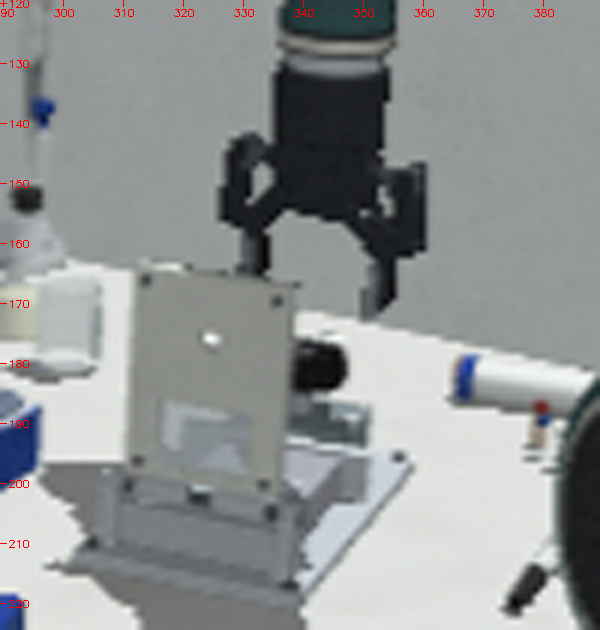

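```bash
python3 -m creep '[{"grip":8.5,"dp":[1.5,0.25,-0.2],"rotation":[0,0,0]},{"grip":8.5,"dp":[3.2,0.25,-0.2],"rotation":[0,0,0]},{"grip":8.5,"dp":[4.8,0.25,-0.2],"rotation":[0,0,0]},{"grip":8.5,"dp":[4.8,0.25,-0.2],"rotation":[0,0,0]},{"grip":8.5,"dp":[4.8,0.25,-0.2],"rotation":[0,0,0]}]' ; python3 - <<'E'
from h import *
st()
print(proj('top',[[.476,-.402,.059],[.577,-.402,.059]]))
p,d=bot.read_camera('top'); crop(p,335,175,455,260,6,'pics/jig2.png')
E
```

```text
time: 1.78
tool_pos: [0.5277, -0.4038, 0.0767]
tcp_rot: [1.247, 1.186, -1.247]
wrist_force: [-0.6, 0.6, 0.6]
width: 0.995
t 1.78 p [ 0.5277 -0.4038  0.0767] psi -0.051 down [-0.001  0.001 -1.   ] F [-0.6  0.6  0.6] M [-0.04  0.03 -0.  ] w 8.5 q [-0.69  0.39  1.77  0.    0.98 -0.64]
[[428.3214743  228.2078173 ]
 [426.68441704 191.78532678]]
```

View pics/jig2.png

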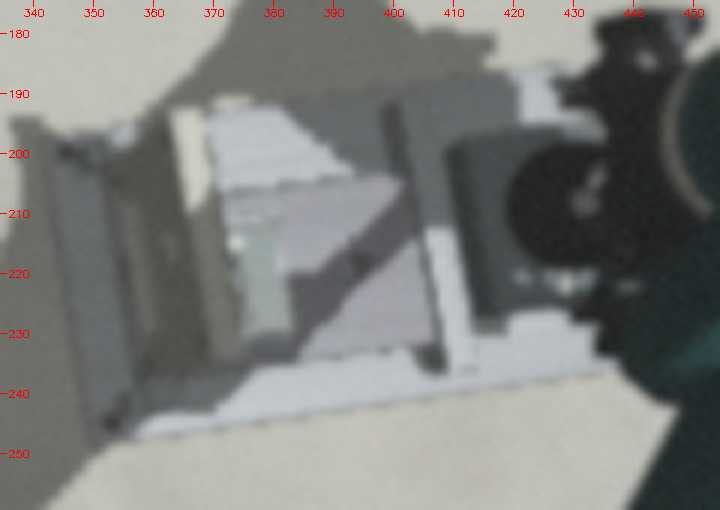

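```bash
python3 -m creep '[{"grip":8.5,"dp":[0.9,-0.05,-0.05],"rotation":[0,0,0]},{"grip":5.4,"dp":[0.9,-0.05,-0.05],"rotation":[0,0,0]},{"grip":5.4,"dp":[0.9,-0.05,-0.05],"rotation":[0,0,0]},{"grip":5.4,"dp":[0.9,-0.05,-0.05],"rotation":[0,0,0]},{"grip":5.4,"dp":[0.9,-0.05,-0.05],"rotation":[0,0,0]}]' 50; python3 -m creep '[{"grip":5.4,"dp":[0,0,0],"rotation":[0,0,0]},{"grip":5.4,"dp":[0,0,0],"rotation":[0,0,0]}]'; python3 - <<'E'
from h import *
st()
p,d=bot.read_camera('side'); crop(p,290,120,390,225,6,'pics/jigs3.png')
E
```

```text
time: 2.25
tool_pos: [0.5267, -0.4035, 0.0691]
tcp_rot: [1.245, 1.187, -1.247]
wrist_force: [-5.1, 1.9, 5.0]
width: 0.661
time: 2.42
tool_pos: [0.5267, -0.4034, 0.0691]
tcp_rot: [1.245, 1.187, -1.247]
wrist_force: [-5.5, 1.8, 5.1]
width: 0.659
t 2.42 p [ 0.5267 -0.4034  0.0691] psi -0.049 down [-0.002  0.    -1.   ] F [-5.5  1.8  5.1] M [0.18 0.87 0.1 ] w 5.63 q [-0.69  0.4   1.78 -0.    0.97 -0.64]
```

View pics/jigs3.png

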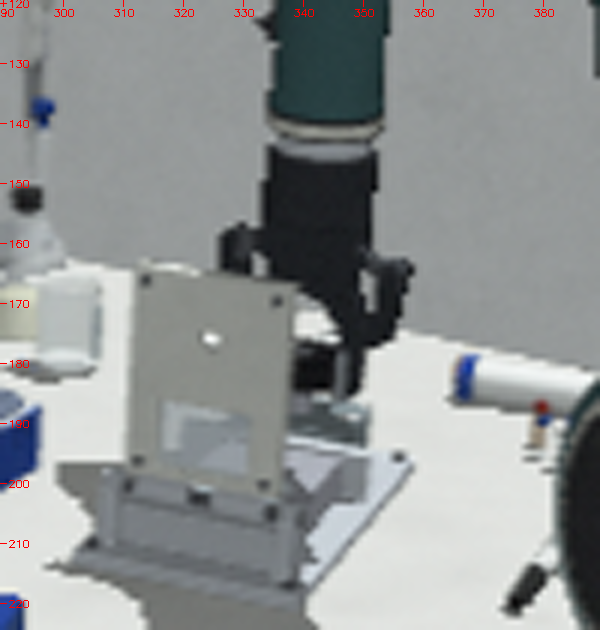

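```bash
python3 -m creep '[{"grip":5.4,"dp":[0,0,0],"rotation":[0.12,0,0]},{"grip":5.4,"dp":[0,0,0],"rotation":[0.24,0,0]},{"grip":5.4,"dp":[0,0,0],"rotation":[0.36,0,0]},{"grip":5.4,"dp":[0,0,0],"rotation":[0.48,0,0]},{"grip":5.4,"dp":[0,0,0],"rotation":[0.6,0,0]}]'; python3 - <<'E'
from h import *
st()
p,d=bot.read_camera('top'); crop(p,335,175,455,260,6,'pics/jig4.png')
E
```

```text
time: 2.88
tool_pos: [0.5259, -0.4031, 0.0691]
tcp_rot: [1.672, 0.827, -1.677]
wrist_force: [-8.4, 2.7, 6.2]
width: 0.658
t 2.88 p [ 0.5259 -0.4031  0.0691] psi -0.655 down [-0.004  0.001 -1.   ] F [-8.4  2.7  6.2] M [0.38 1.22 0.1 ] w 5.62 q [-0.69  0.4   1.78 -0.    0.97 -0.03]
```

View pics/jig4.png

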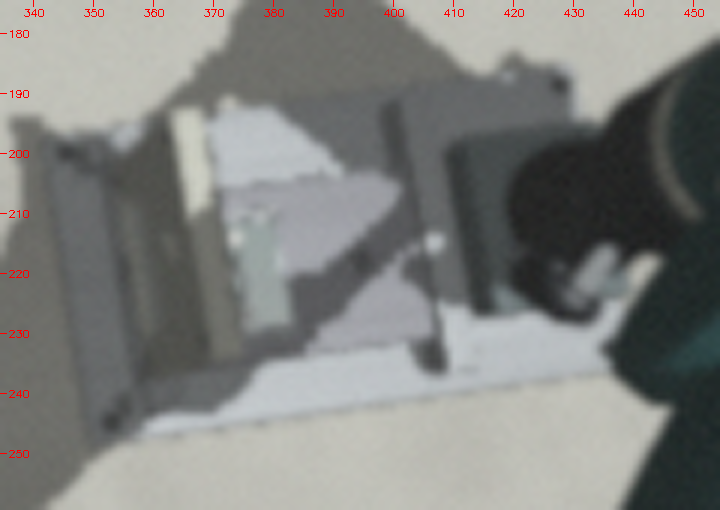

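```bash
for i in 1 2; do python3 -m creep '[{"grip":5.4,"dp":[0,0,0],"rotation":[0.12,0,0]},{"grip":5.4,"dp":[0,0,0],"rotation":[0.24,0,0]},{"grip":5.4,"dp":[0,0,0],"rotation":[0.36,0,0]},{"grip":5.4,"dp":[0,0,0],"rotation":[0.48,0,0]},{"grip":5.4,"dp":[0,0,0],"rotation":[0.6,0,0]}]'; done;  python3 -m creep '[{"grip":5.4,"dp":[0,0,0],"rotation":[0.12,0,0]},{"grip":5.4,"dp":[0,0,0],"rotation":[0.24,0,0]},{"grip":5.4,"dp":[0,0,0],"rotation":[0.36,0,0]},{"grip":5.4,"dp":[0,0,0],"rotation":[0.46,0,0]},{"grip":5.4,"dp":[0,0,0],"rotation":[0.54,0,0]}]'; python3 - <<'E'
from h import *
st()
p,d=bot.read_camera('top'); crop(p,335,175,455,260,6,'pics/jig5.png')
E
```

```text
time: 3.35
tool_pos: [0.5254, -0.4025, 0.0691]
tcp_rot: [2.048, 0.33, -2.057]
wrist_force: [-8.9, 4.6, 9.6]
width: 0.664
time: 3.77
tool_pos: [0.5254, -0.4016, 0.0691]
tcp_rot: [-2.061, 0.293, 2.073]
wrist_force: [-9.5, 6.7, 9.6]
width: 0.658
time: 4.18
tool_pos: [0.5258, -0.401, 0.0691]
tcp_rot: [-1.728, 0.755, 1.739]
wrist_force: [-7.4, 8.5, 9.8]
width: 0.663
t 4.18 p [ 0.5258 -0.401   0.0691] psi -2.395 down [-0.004  0.005 -1.   ] F [-7.4  8.5  9.8] M [1.38 0.93 0.08] w 5.66 q [-0.69  0.39  1.78  0.    0.98  1.7 ]
```

View pics/jig5.png

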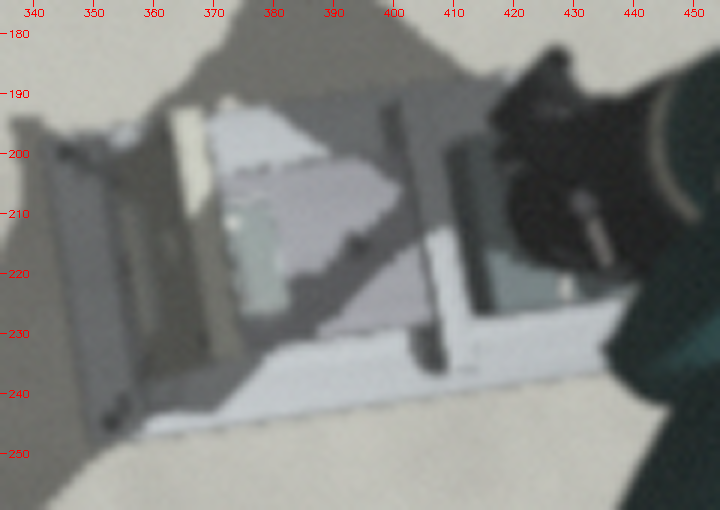

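```bash
python3 - <<'E'
from h import *
h=atz('top',431.5,208,.09)
for u,v in[(434.5,217.8),(435.5,218)]:
  t=atz('top',u,v,.09); d=t-h; print(h,t, 'theta',(YAW-np.arctan2(d[1],d[0]))%(2*np.pi))
print(proj('top',[jig(0,-.121,.09),jig(-.025,-.121,.09),jig(-.04,-.121,.048),jig(.04,-.121,.048),jig(.025,-.121,.09)]))
E
```

```text
[ 0.52730629 -0.4008535   0.09      ] [ 0.50103473 -0.40770399  0.09      ] theta 3.0295158661400854
[ 0.52730629 -0.4008535   0.09      ] [ 0.50051653 -0.41036875  0.09      ] theta 2.9433085016890415
[[431.85637185 208.39668349]
 [433.60816551 217.62073278]
 [428.58406157 224.72734617]
 [423.26316143 196.42726721]
 [430.10958157 199.2303212 ]]
```

```bash
python3 -m creep '[{"grip":5.4,"dp":[0,0,0],"rotation":[0.08,0,0]},{"grip":5.4,"dp":[0,0,0],"rotation":[0.08,0,0]},{"grip":7.5,"dp":[0,0,0],"rotation":[0.08,0,0]},{"grip":8.5,"dp":[0,0,0],"rotation":[0.08,0,0]},{"grip":8.5,"dp":[0,0,0],"rotation":[0.08,0,0]}]'
python3 -m creep '[{"grip":8.5,"dp":[-2,0,0],"rotation":[0,0,0]},{"grip":8.5,"dp":[-5,0,0],"rotation":[0,0,0]},{"grip":8.5,"dp":[-9,0,0],"rotation":[0,0,0]},{"grip":8.5,"dp":[-13,0,0],"rotation":[0,0,0]},{"grip":8.5,"dp":[-17,0,0],"rotation":[0,0,0]}]'
python3 - <<'E'
from h import *
st()
p,d=bot.read_camera('top'); crop(p,385,185,455,240,10,'pics/jig6.png')
E
```

```text
time: 4.65
tool_pos: [0.5284, -0.4039, 0.0688]
tcp_rot: [-1.686, 0.813, 1.683]
wrist_force: [0.4, -0.2, 0.3]
width: 0.994
time: 5.07
tool_pos: [0.5278, -0.4036, 0.2398]
tcp_rot: [-1.684, 0.813, 1.684]
wrist_force: [-0.7, 0.2, 0.3]
width: 0.999
t 5.07 p [ 0.5278 -0.4036  0.2398] psi -2.47 down [ 0. -0. -1.] F [-0.7  0.2  0.3] M [-0.03 -0.04  0.05] w 8.53 q [-0.69  0.25  1.63 -0.    1.26  1.78]
```

View pics/jig6.png

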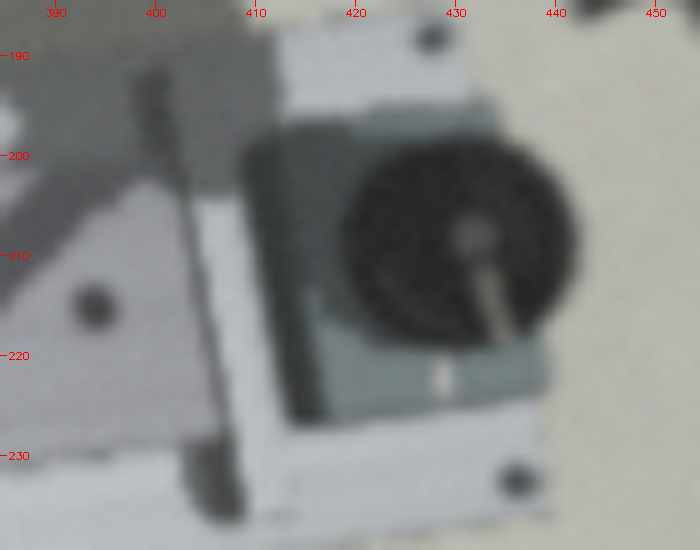

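```bash
python3 - <<'E'
from h import *
h0=atz('top',394.3,218.7,.041);h1=atz('top',393.9,215.1,.041);print(h0,h1,h1-h0, np.linalg.norm(h1-h0)*250,'rad')
# ridge before vs after, same method
for hub,tip in[((431.9,208.3),(437.3,200.3)),((431.9,208.2),(435,218.5))]:
  a=atz('top',*hub,.09);b=atz('top',*tip,.09);d=b-a;print(a,b,(YAW-np.arctan2(d[1],d[0]))%(2*np.pi))
# index line direction
a=atz('top',428.9,220.5,.047);b=atz('top',429,224,.047);print(a,b)
# yaw via stripes: wall edge (240,155)->(290,420) crop and foot corners
for z,a,b in[(.05,(408.9,200.3),(413.7,227)),(.01,(402.5,205),(408,233)),]:
  d=atz('top',*a,z)-atz('top',*b,z);print('yaw',np.arctan2(d[1],d[0]))
E
```

```text
[ 0.50360386 -0.31474207  0.041     ] [ 0.51368303 -0.31395357  0.041     ] [0.01007917 0.0007885  0.        ] 2.5274916505850618 rad
[ 0.52650547 -0.40189477  0.09      ] [ 0.54823956 -0.41752573  0.09      ] 0.7664900680227935
[ 0.52677497 -0.40190735  0.09      ] [ 0.49916953 -0.40896075  0.09      ] 3.0344369108767766
[ 0.49851559 -0.40926569  0.047     ] [ 0.48878022 -0.40911035  0.047     ]
yaw 0.13998934497441948
yaw 0.1588885629635994
```

```bash
python3 -c "
from h import *
go([.5264,-.4023,.069])"
python3 -m creep '[{"grip":8.5,"dp":[4,0,-0.15],"rotation":[0,0,0]},{"grip":8.5,"dp":[8,0,-0.15],"rotation":[0,0,0]},{"grip":8.5,"dp":[12,0,-0.15],"rotation":[0,0,0]},{"grip":8.5,"dp":[15,0,-0.15],"rotation":[0,0,0]},{"grip":8.5,"dp":[17.1,0,-0.15],"rotation":[0,0,0]}]'
python3 -m creep '[{"grip":5.4,"dp":[0,0,0],"rotation":[0,0,0]},{"grip":5.4,"dp":[0,0,0],"rotation":[0,0,0]},{"grip":5.4,"dp":[0,0,0],"rotation":[0,0,0]},{"grip":5.4,"dp":[0,0,0],"rotation":[0,0,0]},{"grip":5.4,"dp":[0,0,0],"rotation":[0,0,0]}]'
python3 -m creep '[{"grip":5.4,"dp":[0,0,0],"rotation":[0.06,0,0]},{"grip":5.4,"dp":[0,0,0],"rotation":[0.12,0,0]},{"grip":5.4,"dp":[0,0,0],"rotation":[0.12,0,0]},{"grip":5.4,"dp":[0,0,0],"rotation":[0.12,0,0]}]';  python3 - <<'E'
from h import *
st()
p,d=bot.read_camera('top'); crop(p,385,185,455,240,10,'pics/jig7.png')
E
```

```text
dp cm [18.2   0.19  0.94] rot [0. 0. 0.]
time: 5.53
tool_pos: [0.527, -0.4034, 0.063]
tcp_rot: [-1.68, 0.812, 1.688]
wrist_force: [-0.1, 0.3, 0.2]
width: 0.994
time: 5.95
tool_pos: [0.529, -0.4049, 0.0679]
tcp_rot: [-1.685, 0.813, 1.684]
wrist_force: [0.5, -0.4, -6.9]
width: 0.656
time: 6.28
tool_pos: [0.5287, -0.4051, 0.0679]
tcp_rot: [-1.605, 0.895, 1.603]
wrist_force: [-1.2, -0.4, -5.8]
width: 0.663
t 6.28 p [ 0.5287 -0.4051  0.0679] psi -2.589 down [ 0.    -0.001 -1.   ] F [-1.2 -0.4 -5.8] M [-0.12  0.26 -0.09] w 5.66 q [-0.69  0.4   1.77 -0.    0.97  1.9 ]
```

View pics/jig7.png

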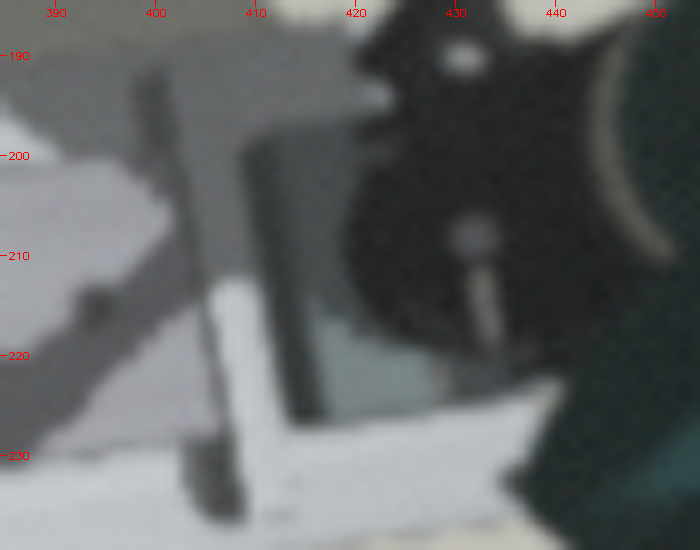

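```bash
python3 -m creep '[{"grip":7,"dp":[0,0,0],"rotation":[0,0,0]},{"grip":8.5,"dp":[0,0,0],"rotation":[0,0,0]},{"grip":8.5,"dp":[0,0,0],"rotation":[0,0,0]},{"grip":8.5,"dp":[-2,0,0],"rotation":[0,0,0]},{"grip":8.5,"dp":[-6,0,0],"rotation":[0,0,0]}]'
python3 -m creep '[{"grip":6,"dp":[-4,0,0],"rotation":[-0.12,0,0]},{"grip":4,"dp":[-8,0,0],"rotation":[-0.24,0,0]},{"grip":0,"dp":[-12,0,0],"rotation":[-0.36,0,0]},{"grip":0,"dp":[-13,0,0],"rotation":[-0.48,0,0]},{"grip":0,"dp":[-13,0,0],"rotation":[-0.6,0,0]}]'
python3 - <<'E'
from h import *
st()
p,d=bot.read_camera('top'); crop(p,335,175,455,260,6,'pics/jig8.png'); np.save('top8.npy',d); cv2.imwrite('pics/top8.png',p[:,:,::-1])
p,d=bot.read_camera('side'); crop(p,290,120,390,225,6,'pics/jigs8.png'); np.save('side8.npy',d)
E
```

```text
time: 6.75
tool_pos: [0.5259, -0.402, 0.1227]
tcp_rot: [-1.594, 0.893, 1.611]
wrist_force: [-0.6, -0.6, -0.4]
width: 0.997
time: 7.17
tool_pos: [0.5319, -0.4069, 0.2661]
tcp_rot: [-2.009, 0.424, 1.984]
wrist_force: [0.9, -0.5, -1.1]
width: 0.293
t 7.17 p [ 0.5319 -0.4069  0.2661] psi -1.983 down [ 0.011 -0.009 -1.   ] F [ 0.9 -0.5 -1.1] M [-0.04  0.01  0.02] w 2.5 q [-0.69  0.23  1.6   0.    1.29  1.29]
```

View pics/jig8.png

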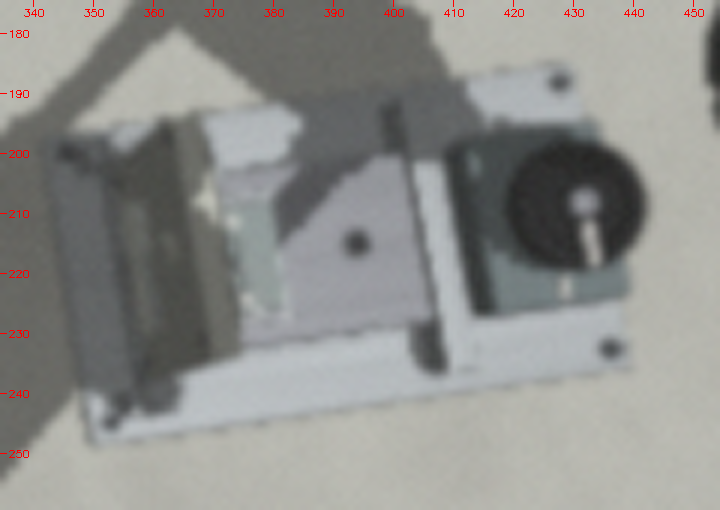

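View pics/jigs8.png

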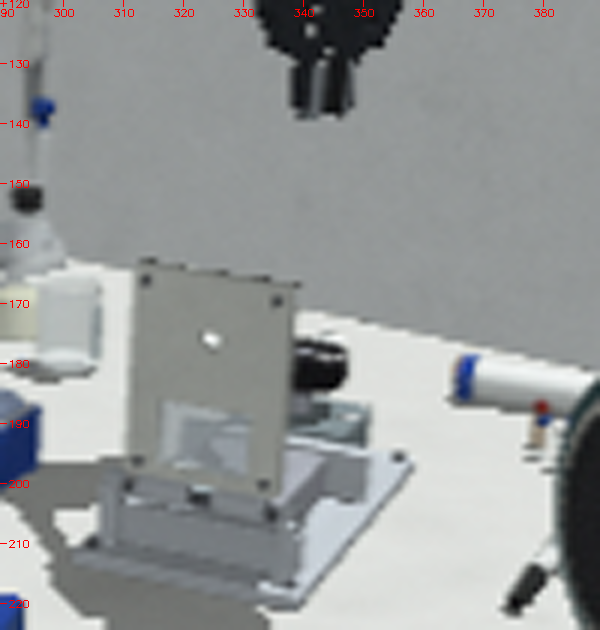

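```bash
python3 -m creep '[{"grip":0,"dp":[0,0,0],"rotation":[-0.12,0,0]},{"grip":0,"dp":[0,0,0],"rotation":[-0.24,0,0]},{"grip":0,"dp":[0,0,0],"rotation":[-0.36,0,0]},{"grip":0,"dp":[0,0,0],"rotation":[-0.48,0,0]},{"grip":0,"dp":[0,0,0],"rotation":[-0.56,0,0]}]'
python3 -c "
from h import *
st();print(jig(0,.13,.18)); go(jig(0,.13,.25),YAW-np.pi/2)"
```

```text
time: 7.68
tool_pos: [0.5285, -0.4043, 0.2564]
tcp_rot: [2.147, 0.155, -2.149]
wrist_force: [0.3, 1.2, 0.6]
width: 0.003
t 7.68 p [ 0.5285 -0.4043  0.2564] psi -1.428 down [-0.001  0.001 -1.   ] F [0.3 1.2 0.6] M [0.06 0.02 0.  ] w 0.03 q [-0.69  0.24  1.61  0.    1.29  0.74]
[ 0.49047329 -0.15332692  0.18      ]
dp cm [  0.67 -25.38   0.19] rot [-0.     0.001  0.001]
```

```bash
python3 -m creep '[{"grip":0,"dp":[-0.5,-4,0],"rotation":[0,0,0]},{"grip":0,"dp":[-0.5,-8,0],"rotation":[0,0,0]},{"grip":0,"dp":[-0.5,-12,0.1],"rotation":[0,0,0]},{"grip":0,"dp":[-0.5,-16,0.1],"rotation":[0,0,0]},{"grip":0,"dp":[-0.5,-20,0.2],"rotation":[0,0,0]}]'
python3 -m creep '[{"grip":0,"dp":[0,-3,0],"rotation":[0,0,0]},{"grip":0,"dp":[0,-5.4,0],"rotation":[0,0,0]},{"grip":0,"dp":[2.5,-5.4,0],"rotation":[0,0,0]},{"grip":0,"dp":[6,-5.4,0],"rotation":[0,0,0]},{"grip":0,"dp":[8,-5.4,0],"rotation":[0,0,0]}]'
python3 - <<'E'
from h import *
st();t,_=tool();go(jig(0,.105,.18))
p,d=bot.read_camera('side'); crop(p,270,100,390,225,5,'pics/jigs9.png')
E
```

```text
time: 8.1
tool_pos: [0.4979, -0.2051, 0.2615]
tcp_rot: [2.15, 0.148, -2.152]
wrist_force: [0.6, -0.1, 0.0]
width: -0.001
time: 8.52
tool_pos: [0.4897, -0.152, 0.1795]
tcp_rot: [2.148, 0.15, -2.152]
wrist_force: [-0.7, -0.3, -1.1]
width: 0.005
t 8.52 p [ 0.4897 -0.152   0.1795] psi -1.432 down [-0.002  0.001 -1.   ] F [-0.7 -0.3 -1.1] M [0.02 0.03 0.05] w 0.04 q [-0.35  0.01  2.02  0.    1.12  1.08]
dp cm [-0.05  2.64 -0.07] rot [0. 0. 0.]
```

View pics/jigs9.png

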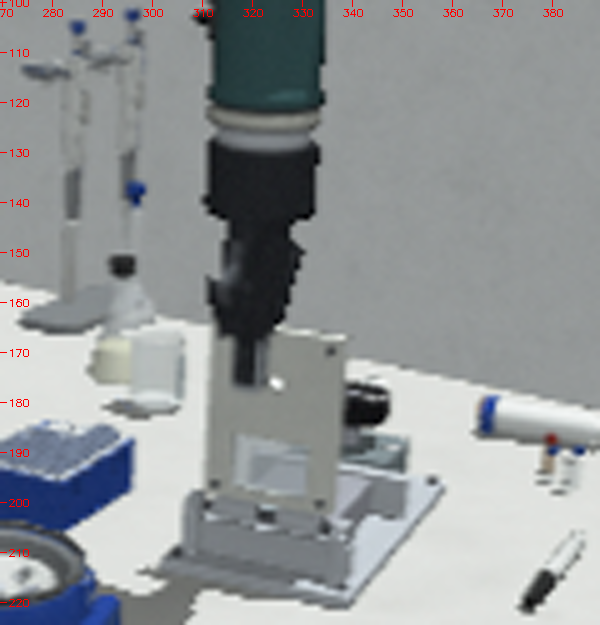

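```bash
python3 -m creep '[{"grip":0,"dp":[0,2.8,0],"rotation":[0,0,0]},{"grip":0,"dp":[0.2,5,0],"rotation":[0,0,0]},{"grip":0,"dp":[0.6,7.2,0],"rotation":[0,0,0]},{"grip":0,"dp":[1.2,9.4,0],"rotation":[0,0,0]},{"grip":0,"dp":[1.2,9.4,0],"rotation":[0,0,0]}]'
python3 - <<'E'
from h import *
st();t,_=tool();go(jig(0,.005,.1435))
p,d=bot.read_camera('side'); crop(p,270,100,390,225,5,'pics/jigs10.png')
E
```

```text
time: 8.98
tool_pos: [0.5043, -0.2494, 0.1697]
tcp_rot: [2.15, 0.145, -2.151]
wrist_force: [-0.8, 0.7, -0.5]
width: 0.004
t 8.98 p [ 0.5043 -0.2494  0.1697] psi -1.435 down [-0.001 -0.001 -1.   ] F [-0.8  0.7 -0.5] M [ 0.01 -0.    0.  ] w 0.04 q [-0.5   0.11  1.93 -0.    1.1   0.93]
dp cm [ 2.62  2.79 -0.02] rot [0. 0. 0.]
```

View pics/jigs10.png

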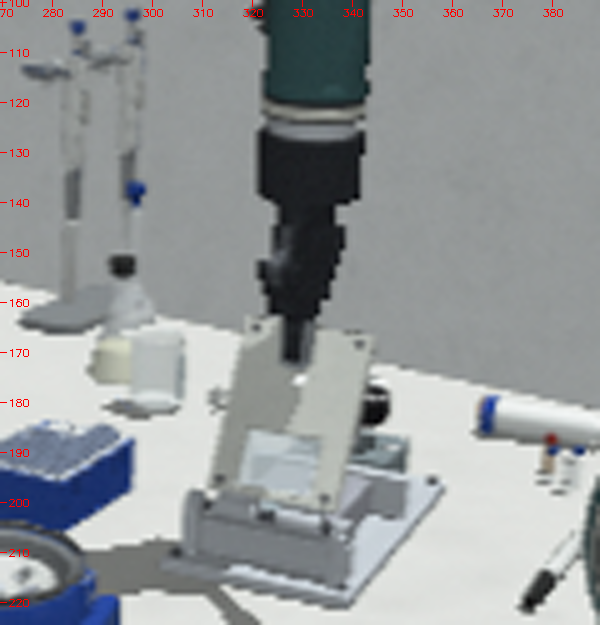

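The lid is swinging as planned, tilted to about 60° with the tip at roughly (328,172). I'll keep following the arc.

```bash
python3 -m creep '[{"grip":0,"dp":[1.2,1.5,0],"rotation":[0,0,0]},{"grip":0,"dp":[2.5,2.9,0],"rotation":[0,0,0]},{"grip":0,"dp":[4.1,4.1,0],"rotation":[0,0,0]},{"grip":0,"dp":[5.8,5.1,0],"rotation":[0,0,0]},{"grip":0,"dp":[5.8,5.1,0],"rotation":[0,0,0]}]'
python3 - <<'E'
from h import *
st();t,_=tool();go(jig(0,-.025,.081))
p,d=bot.read_camera('side'); crop(p,270,100,390,225,5,'pics/jigs11.png')
E
```

```text
time: 9.45
tool_pos: [0.5099, -0.2964, 0.1096]
tcp_rot: [2.147, 0.152, -2.155]
wrist_force: [-0.5, 0.8, 0.6]
width: -0.003
t 9.45 p [ 0.5099 -0.2964  0.1096] psi -1.432 down [-0.004  0.002 -1.   ] F [-0.5  0.8  0.6] M [-0.   -0.01 -0.01] w -0.02 q [-0.57  0.23  1.91 -0.    1.    0.86]
dp cm [ 2.86  1.07 -0.13] rot [0. 0. 0.]
```

View pics/jigs11.png

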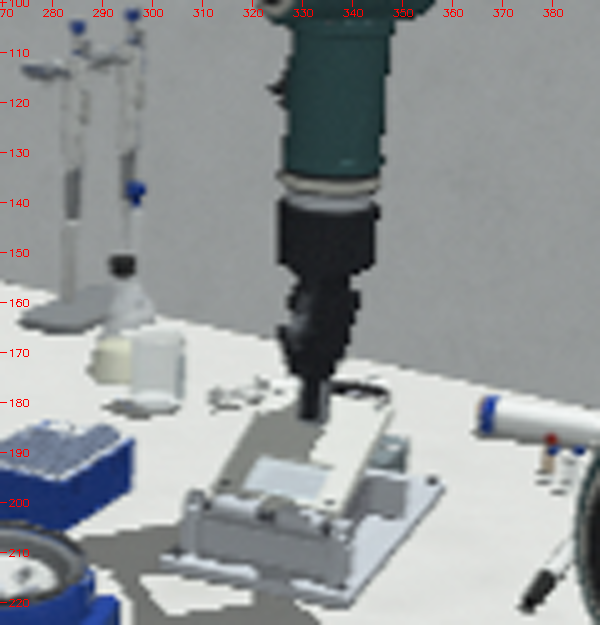

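```bash
python3 -m creep '[{"grip":0,"dp":[0.9,0.6,0],"rotation":[0,0,0]},{"grip":0,"dp":[1.8,1.2,0],"rotation":[0,0,0]},{"grip":0,"dp":[2.6,1.5,0],"rotation":[0,0,0]},{"grip":0,"dp":[3.1,1.6,0],"rotation":[0,0,0]},{"grip":0,"dp":[3.1,1.6,0],"rotation":[0,0,0]}]'
python3 - <<'E'
from h import *
st();t,_=tool();go(jig(0,-.025,.077))
p,d=bot.read_camera('side'); crop(p,270,100,390,225,5,'pics/jigs12.png')
E
```

```text
time: 9.92
tool_pos: [0.5129, -0.3124, 0.0798]
tcp_rot: [2.147, 0.153, -2.151]
wrist_force: [-0.4, 0.5, 0.1]
width: 0.004
t 9.92 p [ 0.5129 -0.3124  0.0798] psi -1.43 down [-0.002  0.001 -1.   ] F [-0.4  0.5  0.1] M [-0.02  0.02 -0.02] w 0.03 q [-0.59  0.28  1.91 -0.    0.95  0.84]
dp cm [ 0.28 -0.56 -0.05] rot [0. 0. 0.]
```

View pics/jigs12.png

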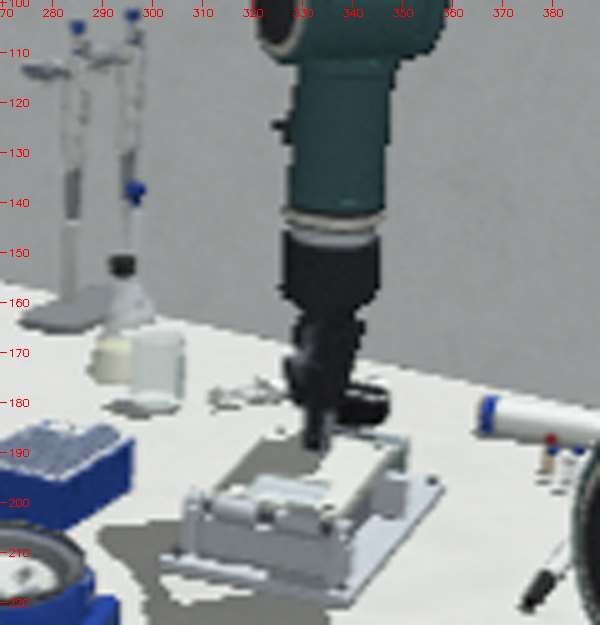

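```bash
python3 -m creep '[{"grip":0,"dp":[0.2,0,0],"rotation":[0,0,0]},{"grip":0,"dp":[0.4,0,0],"rotation":[0,0,0]},{"grip":0,"dp":[0.4,0,0],"rotation":[0,0,0]}]'
python3 -m creep '[{"grip":0,"dp":[0.2,0,0],"rotation":[0,0,0]},{"grip":0,"dp":[0.3,0,0],"rotation":[0,0,0]},{"grip":0,"dp":[0.3,0,0],"rotation":[0,0,0]}]'
python3 -m creep '[{"grip":0,"dp":[0.2,0,0],"rotation":[0,0,0]},{"grip":0,"dp":[0.3,0,0],"rotation":[0,0,0]},{"grip":0,"dp":[0.3,0,0],"rotation":[0,0,0]}]'
```

```text
time: 10.22
tool_pos: [0.5139, -0.313, 0.0775]
tcp_rot: [2.149, 0.151, -2.147]
wrist_force: [0.3, 0.4, 0.1]
width: -0.005
time: 10.47
tool_pos: [0.5141, -0.3132, 0.0749]
tcp_rot: [2.149, 0.151, -2.147]
wrist_force: [-0.3, -0.4, 3.7]
width: -0.0
time: 10.72
tool_pos: [0.5142, -0.3134, 0.0719]
tcp_rot: [2.149, 0.15, -2.147]
wrist_force: [-0.7, -0.7, 5.9]
width: 0.002
```

```bash
python3 -m creep '[{"grip":0,"dp":[-3,0,0],"rotation":[0,0,0]},{"grip":0,"dp":[-7,0,0],"rotation":[0,0,0]},{"grip":2,"dp":[-11,-1,0],"rotation":[0,0,0]},{"grip":5,"dp":[-15,-4,0],"rotation":[0,0,0]},{"grip":5,"dp":[-17,-8,0],"rotation":[0,0,0]}]'
python3 -m creep '[{"grip":5,"dp":[0,-4,-0.5],"rotation":[0,0,0]},{"grip":5,"dp":[0,-8,-1],"rotation":[0,0,0]},{"grip":5,"dp":[0,-12,-2],"rotation":[0,0,0]},{"grip":5,"dp":[0,-16,-3],"rotation":[0,0,0]},{"grip":5,"dp":[0,-20,-4],"rotation":[0,0,0]}]'
python3 - <<'E'
from h import *
st()
for n in('top','side'):
    p,d=bot.read_camera(n); cv2.imwrite(f'pics/{n}13.png',p[:,:,::-1]); np.save(f'{n}13.npy',d)
    crop(p,*((335,175,455,260,6) if n=='top' else (290,150,370,225,8)),f'pics/jig13{n}.png')
E
```

```text
time: 11.13
tool_pos: [0.5052, -0.2445, 0.2397]
tcp_rot: [2.153, 0.145, -2.143]
wrist_force: [1.2, 0.3, 0.1]
width: 0.418
time: 11.55
tool_pos: [0.5145, -0.0371, 0.2352]
tcp_rot: [2.148, 0.151, -2.15]
wrist_force: [0.1, -0.0, 1.0]
width: 0.587
t 11.55 p [ 0.5145 -0.0371  0.2352] psi -1.431 down [-0.001  0.    -1.   ] F [ 0.1 -0.   1. ] M [ 0.01 -0.01  0.07] w 5.01 q [-0.12 -0.03  1.95  0.    1.22  1.31]
```

View pics/jig13top.png

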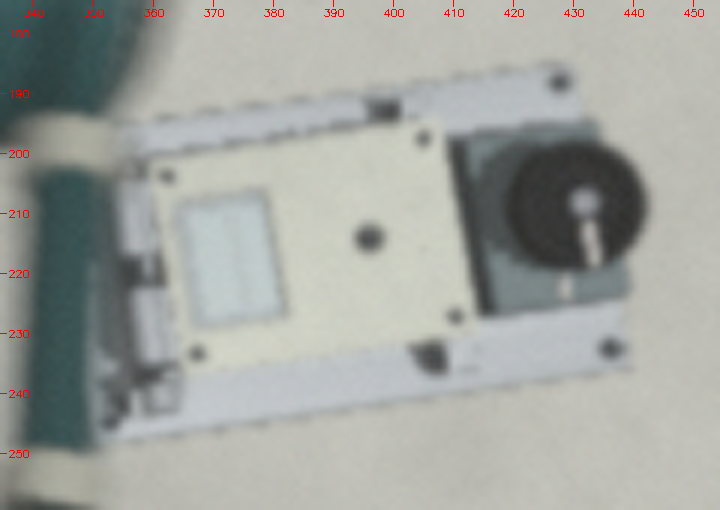

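View pics/jig13side.png

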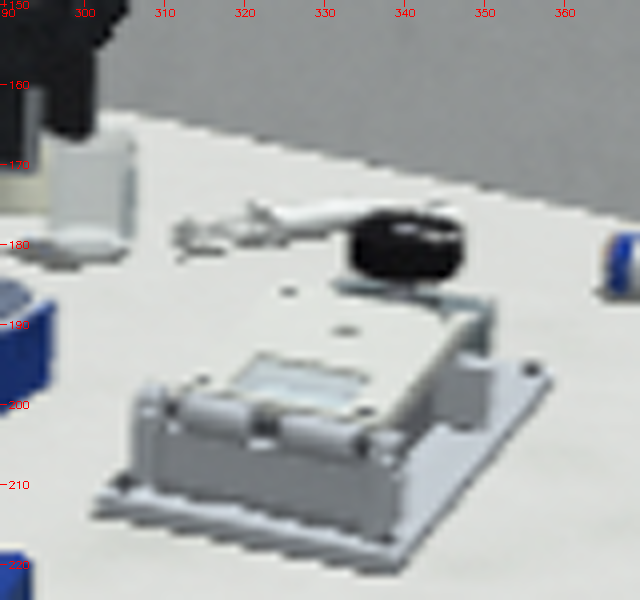

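View pics/top13.png

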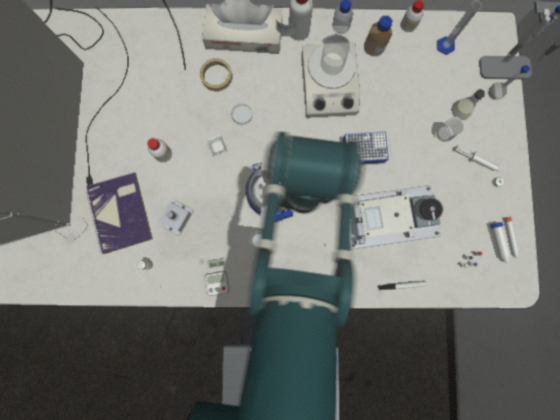

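```bash
python3 - <<'E'
from h import *
def tri(a,b):
    o1,d1=ray('top',*a);o2,d2=ray('side',*b)
    A=np.stack([d1,-d2],1);s=np.linalg.lstsq(A,o2-o1,rcond=None)[0];p,q=o1+d1*s[0],o2+d2*s[1];return (p+q)/2,np.linalg.norm(p-q)
print('pin tri',tri((170,214),(230,248.3)), atz('top',170,214,.086),atz('side',230,248.3,.086))
print('hole tri',tri((395.9,214.2),(332.5,190.8)),atz('top',395.9,214.2,.063),atz('side',332.5,190.8,.063))
print('pred hole',jig(0,-.03,.063),'nest',atz('top',393.9,215.1,.041))
print('hub',atz('top',431.9,208.2,.09))
st(); go([.47,.15,.25])
E
python3 - <<'E'
from h import *
p=cv2.imread('pics/top13.png')[:,:,::-1]
crop(p,150,195,210,240,10,'pics/st13.png')
p=cv2.imread('pics/side13.png')[:,:,::-1]
crop(p,315,175,350,205,16,'pics/hole13.png')
E
```

```text
pin tri (array([0.50788822, 0.29715913, 0.08425862]), np.float64(0.001942731274568922)) [0.50686032 0.29606385 0.086     ] [0.5068698  0.29966606 0.086     ]
hole tri (array([ 0.51383678, -0.31228454,  0.06407923]), np.float64(0.001208484108286858)) [ 0.51343677 -0.31289149  0.063     ] [ 0.51562275 -0.31454779  0.063     ]
pred hole [ 0.51327539 -0.31169379  0.063     ] nest [ 0.51368303 -0.31395357  0.041     ]
hub [ 0.52677497 -0.40190735  0.09      ]
t 11.65 p [ 0.5149 -0.0335  0.2351] psi -1.424 down [-0.001  0.003 -1.   ] F [ 0.6 -0.3  0.6] M [-0.02 -0.02  0.08] w 5.01 q [-0.12 -0.03  1.95  0.    1.22  1.31]
dp cm [ -1.43 -18.82   1.75] rot [0. 0. 0.]
```

View pics/st13.png

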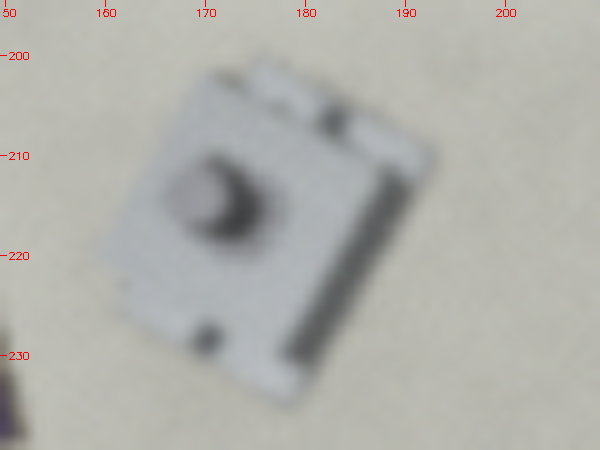

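View pics/hole13.png

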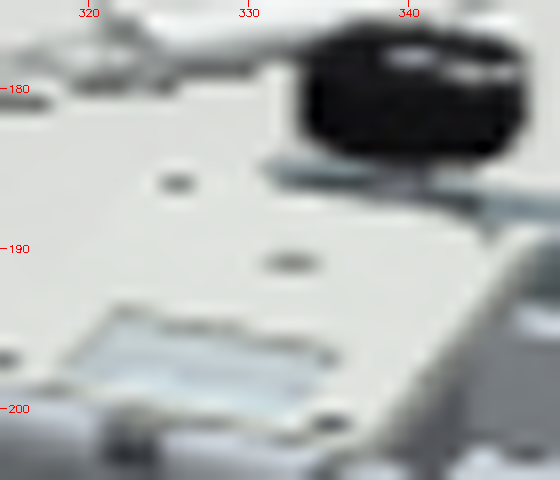

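```bash
python3 -m creep '[{"grip":5,"dp":[-1.5,-2,2.5],"rotation":[0,0,0]},{"grip":5,"dp":[-1.5,-6,3.5],"rotation":[0,0,0]},{"grip":5,"dp":[-1.5,-10,3.5],"rotation":[0,0,0]},{"grip":5,"dp":[-1.5,-14,3],"rotation":[0,0,0]},{"grip":5,"dp":[-1.5,-18,2],"rotation":[0,0,0]}]'
python3 -c "
from h import *
st(); go([.507,.2967,.15],-1.43)"
```

```text
time: 12.07
tool_pos: [0.4688, 0.1369, 0.2504]
tcp_rot: [2.148, 0.15, -2.15]
wrist_force: [0.9, -1.0, -0.4]
width: 0.589
t 12.07 p [0.4688 0.1369 0.2504] psi -1.431 down [-0.001 -0.001 -1.   ] F [ 0.9 -1.  -0.4] M [ 0.03 -0.06 -0.03] w 5.03 q [ 0.23 -0.1   1.98 -0.    1.26  1.66]
dp cm [ 10.03 -15.3   -6.01] rot [-0.001  0.001 -0.   ]
```

```bash
python3 -m creep '[{"grip":5,"dp":[0,-4,-1.5],"rotation":[0,0,0]},{"grip":5,"dp":[1,-8,-3],"rotation":[0,0,0]},{"grip":5,"dp":[4,-12,-4.5],"rotation":[0,0,0]},{"grip":5,"dp":[7,-14.7,-6],"rotation":[0,0,0]},{"grip":5,"dp":[10,-14.7,-6],"rotation":[0,0,0]}]'
python3 -m creep '[{"grip":5,"dp":[0,0,0],"rotation":[0,0,0]},{"grip":5,"dp":[0,0,0],"rotation":[0,0,0]}]'
python3 - <<'E'
from h import *
st(); go([.507,.2967,.066],-1.43)
p,d=bot.read_camera('top'); crop(p,140,185,220,245,8,'pics/st14.png')
p,d=bot.read_camera('side'); crop(p,190,180,270,290,6,'pics/sts14.png')
E
```

```text
time: 12.48
tool_pos: [0.5124, 0.2949, 0.1527]
tcp_rot: [2.157, 0.158, -2.141]
wrist_force: [1.9, -0.3, 0.7]
width: 0.588
time: 12.65
tool_pos: [0.5066, 0.2889, 0.1469]
tcp_rot: [2.138, 0.148, -2.154]
wrist_force: [0.1, -0.2, 0.7]
width: 0.583
t 12.65 p [0.5066 0.2889 0.1469] psi -1.429 down [-0.008 -0.004 -1.   ] F [ 0.1 -0.2  0.7] M [-0.06 -0.04 -0.05] w 4.98 q [ 0.48  0.18  1.9  -0.    1.07  1.91]
dp cm [ 8.08 -0.79 -0.22] rot [ 0.001  0.008 -0.003]
```

View pics/sts14.png

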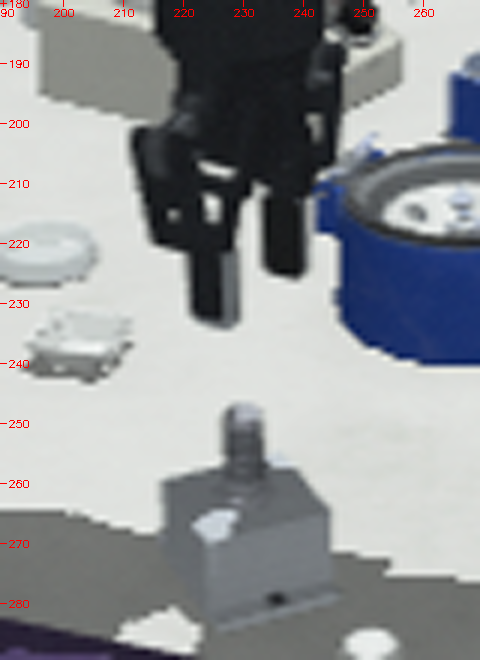

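View pics/st14.png

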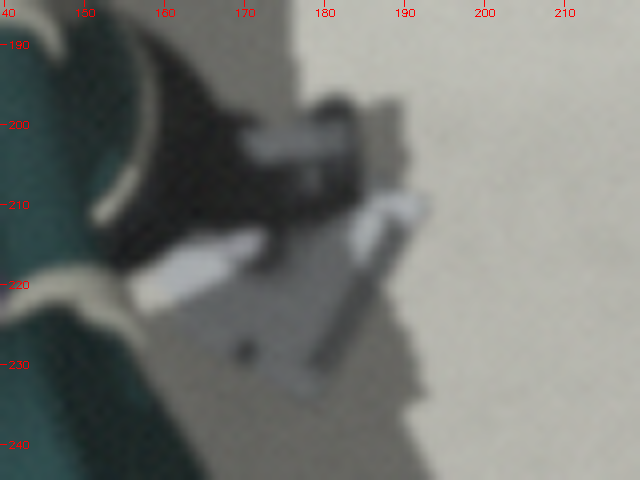

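```bash
python3 -m creep '[{"grip":5,"dp":[0,-0.6,0],"rotation":[0,0,0]},{"grip":5,"dp":[1.5,-0.6,0],"rotation":[0,0,0]},{"grip":5,"dp":[3.5,-0.6,0],"rotation":[0,0,0]},{"grip":5,"dp":[3.5,-0.6,0],"rotation":[0,0,0]},{"grip":5,"dp":[3.5,-0.6,0],"rotation":[0,0,0]}]'
python3 - <<'E'
from h import *
st(); go([.507,.2967,.067],-1.43)
p,d=bot.read_camera('side'); crop(p,190,190,270,290,6,'pics/sts15.png')
E
```

```text
time: 13.17
tool_pos: [0.5082, 0.2957, 0.1169]
tcp_rot: [2.149, 0.151, -2.149]
wrist_force: [0.3, 0.3, 0.1]
width: 0.589
t 13.17 p [0.5082 0.2957 0.1169] psi -1.431 down [ 0.  0. -1.] F [0.3 0.3 0.1] M [-0.01  0.03 -0.04] w 5.03 q [0.48 0.21 1.92 0.   1.01 1.92]
dp cm [ 4.99 -0.11  0.11] rot [-0.001 -0.     0.   ]
```

View pics/sts15.png

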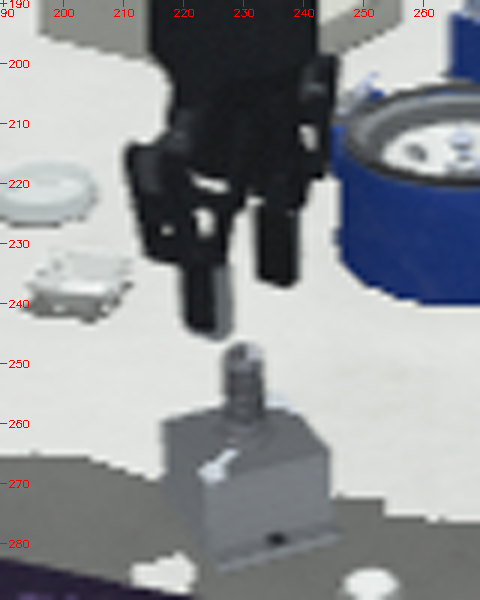

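```bash
python3 -m creep '[{"grip":5,"dp":[1.7,-0.1,0.1],"rotation":[0,0,0]},{"grip":5,"dp":[3.4,-0.1,0.1],"rotation":[0,0,0]},{"grip":5,"dp":[5,-0.1,0.1],"rotation":[0,0,0]},{"grip":5,"dp":[5,-0.1,0.1],"rotation":[0,0,0]},{"grip":5,"dp":[5,-0.1,0.1],"rotation":[0,0,0]}]'
python3 -c "
from h import *
st(); go([.507,.2967,.067],-1.43)"
```

```text
time: 13.63
tool_pos: [0.5073, 0.2971, 0.0668]
tcp_rot: [2.149, 0.151, -2.148]
wrist_force: [-0.3, -0.0, 0.3]
width: 0.588
t 13.63 p [0.5073 0.2971 0.0668] psi -1.43 down [ 0.  0. -1.] F [-0.3 -0.   0.3] M [-0.01 -0.   -0.02] w 5.02 q [ 0.49  0.27  1.95 -0.    0.92  1.92]
dp cm [-0.02  0.03  0.04] rot [-0. -0.  0.]
```

```bash
python3 -m creep '[{"grip":3,"dp":[0,0,0],"rotation":[0,0,0]},{"grip":1.5,"dp":[0,0,0],"rotation":[0,0,0]},{"grip":1.5,"dp":[0,0,0],"rotation":[0,0,0]},{"grip":1.5,"dp":[0,0,0],"rotation":[0,0,0]},{"grip":1.5,"dp":[0,0,0],"rotation":[0,0,0]}]' 80
python3 - <<'E'
from h import *
st()
p,d=bot.read_camera('side'); crop(p,190,190,270,290,6,'pics/sts16.png')
E
```

```text
time: 14.05
tool_pos: [0.5084, 0.2984, 0.0679]
tcp_rot: [2.153, 0.154, -2.146]
wrist_force: [-0.7, 2.4, 5.5]
width: 0.191
t 14.05 p [0.5084 0.2984 0.0679] psi -1.43 down [ 0.003  0.003 -1.   ] F [-0.7  2.4  5.5] M [ 0.42  0.19 -0.02] w 1.63 q [0.49 0.27 1.95 0.   0.92 1.92]
```

View pics/sts16.png

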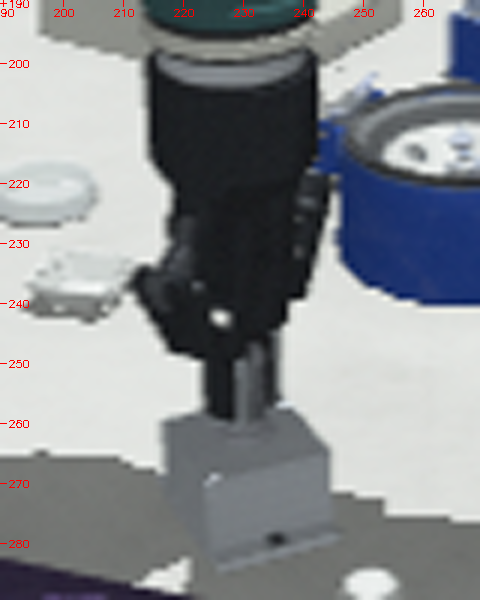

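```bash
python3 -m creep '[{"grip":1.5,"dp":[-1.5,0,0],"rotation":[0,0,0]},{"grip":1.5,"dp":[-4,0,0],"rotation":[0,0,0]},{"grip":1.5,"dp":[-8,0,0],"rotation":[0,0,0]},{"grip":1.5,"dp":[-12,0,0],"rotation":[0,0,0]},{"grip":1.5,"dp":[-16,0,0],"rotation":[0,0,0]}]'
python3 -m creep '[{"grip":1.5,"dp":[-2,0,0],"rotation":[0,0,0]},{"grip":1.5,"dp":[-2,0,0],"rotation":[0,0,0]}]'
python3 - <<'E'
from h import *
st(); go([.46,.1,.25],-1.43)
p,d=bot.read_camera('side'); crop(p,190,140,290,260,6,'pics/sts17.png')
E
```

```text
time: 14.52
tool_pos: [0.5063, 0.2964, 0.2268]
tcp_rot: [2.146, 0.15, -2.149]
wrist_force: [1.1, 0.8, -1.1]
width: 0.188
time: 14.68
tool_pos: [0.5103, 0.2986, 0.2534]
tcp_rot: [2.162, 0.156, -2.138]
wrist_force: [0.5, 0.7, 0.8]
width: 0.191
t 14.68 p [0.5103 0.2986 0.2534] psi -1.43 down [ 0.011  0.005 -1.   ] F [0.5 0.7 0.8] M [ 0.02 -0.07  0.  ] w 1.63 q [ 0.49  0.09  1.79 -0.    1.25  1.92]
dp cm [ 0.19 18.95  7.77] rot [ 0.    -0.011  0.004]
```

View pics/sts17.png

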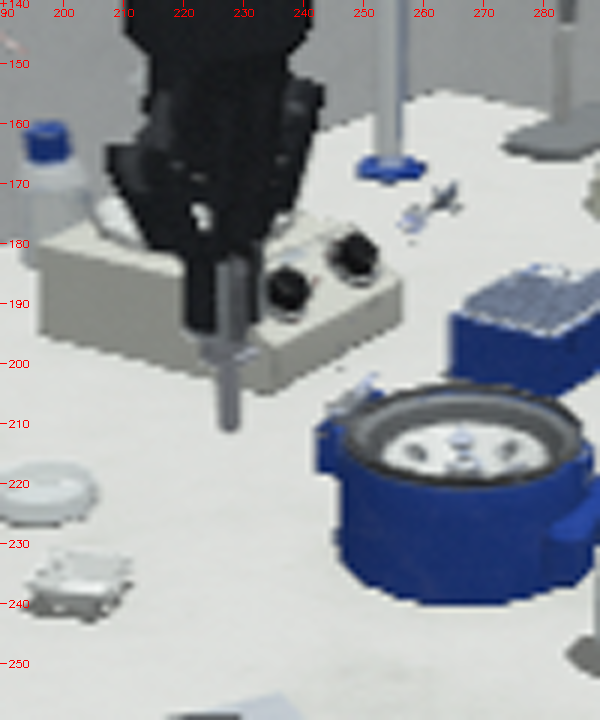

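```bash
python3 -m creep '[{"grip":1.5,"dp":[-0.3,3.5,1.5],"rotation":[0,0,0]},{"grip":1.5,"dp":[-0.3,7,3],"rotation":[0,0,0]},{"grip":1.5,"dp":[-0.3,11,5],"rotation":[0,0,0]},{"grip":1.5,"dp":[-0.3,15,6.5],"rotation":[0,0,0]},{"grip":1.5,"dp":[-0.3,19,7.8],"rotation":[0,0,0]}]'
python3 -m creep '[{"grip":1.5,"dp":[0,4,0],"rotation":[0,0,0]},{"grip":1.5,"dp":[0,8,0],"rotation":[0,0,0]},{"grip":1.5,"dp":[0,12,0],"rotation":[0,0,0]},{"grip":1.5,"dp":[0,16,0],"rotation":[0,0,0]},{"grip":1.5,"dp":[0,20,0],"rotation":[0,0,0]}]'
python3 - <<'E'
from h import *
st(); go([.5137,-.3127,.2],-1.43)
E
```

```text
time: 15.15
tool_pos: [0.4545, 0.1007, 0.246]
tcp_rot: [2.142, 0.152, -2.152]
wrist_force: [-0.1, -0.6, -1.1]
width: 0.188
time: 15.57
tool_pos: [0.4835, -0.0973, 0.2464]
tcp_rot: [2.145, 0.153, -2.153]
wrist_force: [0.3, 0.1, -0.8]
width: 0.19
t 15.57 p [ 0.4835 -0.0973  0.2464] psi -1.43 down [-0.004  0.001 -1.   ] F [ 0.3  0.1 -0.8] M [ 0.04 -0.01 -0.03] w 1.62 q [-0.25 -0.08  1.98 -0.    1.25  1.18]
dp cm [4.610e+00 2.175e+01 1.000e-02] rot [-0.     0.004  0.001]
```

```bash
python3 -m creep '[{"grip":1.5,"dp":[0,4,0],"rotation":[0,0,0]},{"grip":1.5,"dp":[0,8,0],"rotation":[0,0,0]},{"grip":1.5,"dp":[1,12,0],"rotation":[0,0,0]},{"grip":1.5,"dp":[2,16,0],"rotation":[0,0,0]},{"grip":1.5,"dp":[5,20.5,0],"rotation":[0,0,0]}]'
python3 -m creep '[{"grip":1.5,"dp":[0,0,0],"rotation":[0,0,0]},{"grip":1.5,"dp":[0,0,0],"rotation":[0,0,0]},{"grip":1.5,"dp":[0,0,0],"rotation":[0,0,0]},{"grip":1.5,"dp":[0,0,0],"rotation":[0,0,0]}]'
python3 - <<'E'
from h import *
st(); go([.5137,-.3127,.15],-1.43)
E
```

```text
time: 15.98
tool_pos: [0.5129, -0.2915, 0.2056]
tcp_rot: [2.149, 0.149, -2.147]
wrist_force: [1.5, -0.1, -0.1]
width: 0.19
time: 16.32
tool_pos: [0.5122, -0.2872, 0.2051]
tcp_rot: [2.147, 0.153, -2.15]
wrist_force: [-0.2, 0.1, -0.4]
width: 0.186
t 16.32 p [ 0.5122 -0.2872  0.2051] psi -1.429 down [-0.001  0.001 -1.   ] F [-0.2  0.1 -0.4] M [ 0.08 -0.03 -0.04] w 1.59 q [-0.55  0.13  1.84  0.    1.17  0.88]
dp cm [5.51 2.55 0.21] rot [0.001 0.001 0.001]
```

```bash
python3 -m creep '[{"grip":1.5,"dp":[2,1.3,0.1],"rotation":[0,0,0]},{"grip":1.5,"dp":[4,2.5,0.2],"rotation":[0,0,0]},{"grip":1.5,"dp":[6.2,2.5,0.2],"rotation":[0,0,0]},{"grip":1.5,"dp":[6.2,2.5,0.2],"rotation":[0,0,0]},{"grip":1.5,"dp":[6.2,2.5,0.2],"rotation":[0,0,0]}]'
python3 -m creep '[{"grip":1.5,"dp":[0,0,0],"rotation":[0,0,0]},{"grip":1.5,"dp":[0,0,0],"rotation":[0,0,0]}]'
python3 - <<'E'
from h import *
st(); go([.5137,-.3127,.15],-1.43)
p,d=bot.read_camera('top'); crop(p,375,190,445,245,10,'pics/in1.png');np.save('topin.npy',d)
p,d=bot.read_camera('side'); crop(p,310,140,360,205,9,'pics/ins1.png');np.save('sidein.npy',d)
E
```

```text
time: 16.73
tool_pos: [0.5135, -0.3115, 0.1432]
tcp_rot: [2.146, 0.155, -2.151]
wrist_force: [0.2, -0.4, -1.1]
width: 0.191
time: 16.9
tool_pos: [0.5155, -0.3133, 0.146]
tcp_rot: [2.15, 0.15, -2.144]
wrist_force: [0.6, -0.2, 0.0]
width: 0.189
t 16.9 p [ 0.5155 -0.3133  0.146 ] psi -1.429 down [ 0.003 -0.002 -1.   ] F [ 0.6 -0.2  0. ] M [-0.01  0.04  0.01] w 1.61 q [-0.59  0.21  1.86  0.    1.07  0.84]
dp cm [-0.4  -0.08  0.17] rot [ 0.001 -0.003 -0.002]
```

View pics/in1.png

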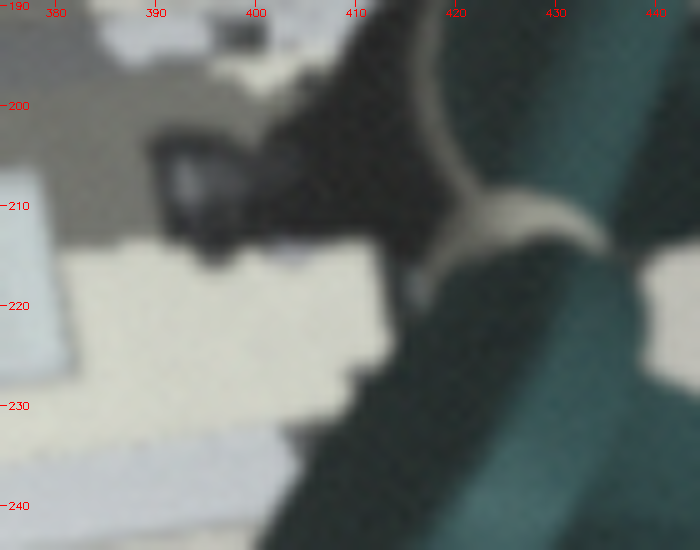

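View pics/ins1.png

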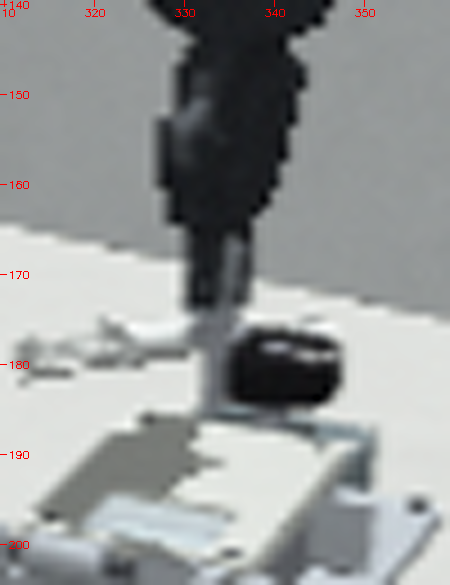

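```bash
python3 - <<'E'
from h import *
print('hole side',atz('side',332.7,190.8,.063), 'tip side',atz('side',333.2,186,.087),atz('side',333.0,185,.087))
# pixel of pin axis predicted at TCP
t,_=tool()
for z in(.087,.11,.125): print(z,proj('side',[[t[0],t[1],z]]))
print('hole pred px for (.5137,-.3127,.063)',proj('side',[[.5137,-.3127,.063]]),proj('top',[[.5137,-.3127,.063]]))
d=t-atz('side',332.7,190.8,.063); print('1px side horizontally:',atz('side',333.7,190.8,.063)-atz('side',332.7,190.8,.063), 'vert',atz('side',332.7,191.8,.063)-atz('side',332.7,190.8,.063))
E
```

```text
hole side [ 0.51499282 -0.31503051  0.063     ] tip side [ 0.5097951  -0.30563325  0.087     ] [ 0.51569595 -0.31523771  0.087     ]
0.087 [[332.88513791 185.13666809]]
0.11 [[333.30614558 179.5592132 ]]
0.125 [[333.58329112 175.88606596]]
hole pred px for (.5137,-.3127,.063) [[332.71598088 191.04159613]] [[395.82699685 214.10375391]]
1px side horizontally: [-0.00315033 -0.00241416  0.        ] vert [-0.005118    0.00975775  0.        ]
```

```bash
python3 -m creep '[{"grip":1.5,"dp":[0.4,0,0],"rotation":[0,0,0]},{"grip":1.5,"dp":[0.6,0,0],"rotation":[0,0,0]},{"grip":1.5,"dp":[0.6,0,0],"rotation":[0,0,0]},{"grip":1.5,"dp":[0.6,0,0],"rotation":[0,0,0]},{"grip":1.5,"dp":[0.6,0,0],"rotation":[0,0,0]}]'
python3 - <<'E'
from h import *
st(); go([.5137,-.3127,.125],-1.43)
E
```

```text
time: 17.42
tool_pos: [0.514, -0.3134, 0.1376]
tcp_rot: [2.148, 0.152, -2.149]
wrist_force: [0.0, -0.6, -0.4]
width: 0.19
t 17.42 p [ 0.514  -0.3134  0.1376] psi -1.43 down [-0.  0. -1.] F [ 0.  -0.6 -0.4] M [-0.01  0.02  0.02] w 1.62 q [-0.59  0.22  1.87  0.    1.06  0.84]
dp cm [ 1.26 -0.07  0.02] rot [-0.  0.  0.]
```

```bash
python3 -m creep '[{"grip":1.5,"dp":[0.5,-0.05,0],"rotation":[0,0,0]},{"grip":1.5,"dp":[1,-0.05,0],"rotation":[0,0,0]},{"grip":1.5,"dp":[1.4,-0.05,0],"rotation":[0,0,0]},{"grip":1.5,"dp":[1.6,-0.05,0],"rotation":[0,0,0]},{"grip":1.5,"dp":[1.6,-0.05,0],"rotation":[0,0,0]}]'
python3 - <<'E'
from h import *
st()
p,d=bot.read_camera('side'); crop(p,310,140,360,205,9,'pics/ins2.png')
E
```

```text
time: 17.83
tool_pos: [0.5136, -0.3125, 0.1206]
tcp_rot: [2.147, 0.153, -2.15]
wrist_force: [-0.4, -0.7, -1.0]
width: 0.196
t 17.83 p [ 0.5136 -0.3125  0.1206] psi -1.43 down [-0.001  0.001 -1.   ] F [-0.4 -0.7 -1. ] M [ 0.02 -0.09  0.03] w 1.67 q [-0.59  0.23  1.88  0.    1.03  0.84]
```

View pics/ins2.png

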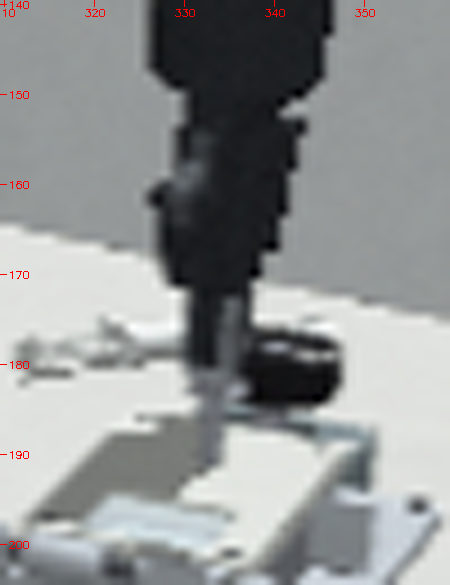

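```bash
python3 -m creep '[{"grip":1.5,"dp":[0.2,0,0],"rotation":[0,0,0]},{"grip":1.5,"dp":[0.4,0,0],"rotation":[0,0,0]},{"grip":1.5,"dp":[0.4,0,0],"rotation":[0,0,0]}]'
python3 -m creep '[{"grip":1.5,"dp":[0.2,0,0],"rotation":[0,0,0]},{"grip":1.5,"dp":[0.4,0,0],"rotation":[0,0,0]},{"grip":1.5,"dp":[0.4,0,0],"rotation":[0,0,0]}]'; python3 -c "
from h import *
st()"
```

```text
time: 18.13
tool_pos: [0.5139, -0.3127, 0.1173]
tcp_rot: [2.148, 0.152, -2.149]
wrist_force: [0.2, -0.3, -0.6]
width: 0.193
time: 18.38
tool_pos: [0.5139, -0.3127, 0.1133]
tcp_rot: [2.148, 0.152, -2.149]
wrist_force: [-0.1, -0.1, -1.2]
width: 0.19
t 18.38 p [ 0.5139 -0.3127  0.1133] psi -1.43 down [-0.001  0.    -1.   ] F [-0.1 -0.1 -1.2] M [ 0.01 -0.11  0.03] w 1.62 q [-0.59  0.24  1.89  0.    1.01  0.84]
```

```bash
python3 -m creep '[{"grip":1.5,"dp":[0.3,0,0],"rotation":[0,0,0]},{"grip":1.5,"dp":[0.6,0,0],"rotation":[0,0,0]},{"grip":1.5,"dp":[0.6,0,0],"rotation":[0,0,0]}]'
python3 -m creep '[{"grip":1.5,"dp":[0.3,0,0],"rotation":[0,0,0]},{"grip":1.5,"dp":[0.6,0,0],"rotation":[0,0,0]},{"grip":1.5,"dp":[0.6,0,0],"rotation":[0,0,0]}]'; python3 -c "
from h import *
st()"
```

```text
time: 18.63
tool_pos: [0.5138, -0.3127, 0.107]
tcp_rot: [2.148, 0.152, -2.149]
wrist_force: [-0.4, -0.3, -1.2]
width: 0.189
time: 18.88
tool_pos: [0.5137, -0.3127, 0.1009]
tcp_rot: [2.148, 0.152, -2.149]
wrist_force: [-0.2, -0.5, -1.4]
width: 0.194
t 18.88 p [ 0.5137 -0.3127  0.1009] psi -1.43 down [-0.001  0.    -1.   ] F [-0.2 -0.5 -1.4] M [-0.12 -0.1  -0.01] w 1.65 q [-0.59  0.25  1.9  -0.    0.99  0.84]
```

```bash
python3 -m creep '[{"grip":1.5,"dp":[0.2,0,0],"rotation":[0,0,0]},{"grip":1.5,"dp":[0.4,0,0],"rotation":[0,0,0]},{"grip":1.5,"dp":[0.4,0,0],"rotation":[0,0,0]}]'
python3 -m creep '[{"grip":1.5,"dp":[0.2,0,0],"rotation":[0,0,0]},{"grip":1.5,"dp":[0.4,0,0],"rotation":[0,0,0]},{"grip":1.5,"dp":[0.4,0,0],"rotation":[0,0,0]}]'; python3 -c "
from h import *
st()"
```

```text
time: 19.13
tool_pos: [0.514, -0.3128, 0.0973]
tcp_rot: [2.148, 0.152, -2.149]
wrist_force: [0.3, -1.1, -1.6]
width: 0.191
time: 19.38
tool_pos: [0.5141, -0.3129, 0.0934]
tcp_rot: [2.149, 0.151, -2.148]
wrist_force: [0.9, -0.5, -1.6]
width: 0.189
t 19.38 p [ 0.5141 -0.3129  0.0934] psi -1.43 down [ 0. -0. -1.] F [ 0.9 -0.5 -1.6] M [-0.07 -0.17 -0.03] w 1.61 q [-0.59  0.26  1.9   0.    0.97  0.84]
```

```bash
python3 -m creep '[{"grip":1.5,"dp":[0.2,0,0],"rotation":[0,0,0]},{"grip":1.5,"dp":[0.4,0,0],"rotation":[0,0,0]},{"grip":1.5,"dp":[0.4,0,0],"rotation":[0,0,0]}]' 100
python3 -m creep '[{"grip":1.5,"dp":[0.2,0,0],"rotation":[0,0,0]},{"grip":1.5,"dp":[0.4,0,0],"rotation":[0,0,0]},{"grip":1.5,"dp":[0.4,0,0],"rotation":[0,0,0]}]'; python3 -m creep '[{"grip":1.5,"dp":[0.2,0,0],"rotation":[0,0,0]},{"grip":1.5,"dp":[0.3,0,0],"rotation":[0,0,0]},{"grip":1.5,"dp":[0.3,0,0],"rotation":[0,0,0]}]'; python3 -c "
from h import *
st()"
```

```text
time: 19.63
tool_pos: [0.5142, -0.3129, 0.0896]
tcp_rot: [2.148, 0.151, -2.148]
wrist_force: [0.9, -0.1, -0.7]
width: 0.19
time: 19.88
tool_pos: [0.5144, -0.3132, 0.086]
tcp_rot: [2.149, 0.151, -2.147]
wrist_force: [-0.2, 0.2, 3.3]
width: 0.187
time: 20.13
tool_pos: [0.5145, -0.3134, 0.0832]
tcp_rot: [2.149, 0.15, -2.147]
wrist_force: [0.1, -0.6, 5.4]
width: 0.196
t 20.13 p [ 0.5145 -0.3134  0.0832] psi -1.43 down [ 0.001 -0.001 -1.   ] F [ 0.1 -0.6  5.4] M [-0.26  0.02 -0.02] w 1.67 q [-0.59  0.28  1.91 -0.    0.96  0.84]
```

```bash
python3 -m creep '[{"grip":1.5,"dp":[0.2,0,0],"rotation":[0,0,0]},{"grip":1.5,"dp":[0.3,0,0],"rotation":[0,0,0]},{"grip":1.5,"dp":[0.3,0,0],"rotation":[0,0,0]}]'
python3 -m creep '[{"grip":1.5,"dp":[0.2,0,0],"rotation":[0,0,0]},{"grip":1.5,"dp":[0.2,0,0],"rotation":[0,0,0]},{"grip":1.5,"dp":[0.2,0,0],"rotation":[0,0,0]}]'; python3 -c "
from h import *
st()"
```

```text
time: 20.38
tool_pos: [0.5147, -0.3135, 0.0808]
tcp_rot: [2.149, 0.15, -2.147]
wrist_force: [-0.7, -0.9, 7.7]
width: 0.191
time: 20.63
tool_pos: [0.515, -0.3135, 0.0796]
tcp_rot: [2.15, 0.15, -2.146]
wrist_force: [-1.7, 0.3, 11.0]
width: 0.189
t 20.63 p [ 0.515  -0.3135  0.0796] psi -1.43 down [ 0.002 -0.001 -1.   ] F [-1.7  0.3 11. ] M [ 0.1   0.3  -0.01] w 1.62 q [-0.59  0.28  1.91  0.    0.95  0.84]
```

```bash
python3 -m creep '[{"grip":1.5,"dp":[0.2,0,0],"rotation":[0,0,0]},{"grip":1.5,"dp":[0.2,0,0],"rotation":[0,0,0]},{"grip":1.5,"dp":[0.2,0,0],"rotation":[0,0,0]}]'
python3 -m creep '[{"grip":1.5,"dp":[0.2,0,0],"rotation":[0,0,0]},{"grip":1.5,"dp":[0.2,0,0],"rotation":[0,0,0]},{"grip":1.5,"dp":[0.2,0,0],"rotation":[0,0,0]}]'; python3 - <<'E'
from h import *
st()
p,d=bot.read_camera('side'); crop(p,300,140,360,215,9,'pics/ins3.png')
p,d=bot.read_camera('top'); crop(p,335,175,455,260,6,'pics/in3.png'); cv2.imwrite('pics/top_end.png',p[:,:,::-1])
E
```

```text
time: 20.88
tool_pos: [0.5153, -0.3136, 0.0786]
tcp_rot: [2.15, 0.15, -2.145]
wrist_force: [-3.4, 1.5, 15.6]
width: 0.191
time: 21.13
tool_pos: [0.5157, -0.3136, 0.0776]
tcp_rot: [2.151, 0.15, -2.145]
wrist_force: [-4.0, 2.3, 21.3]
width: 0.196
t 21.13 p [ 0.5157 -0.3136  0.0776] psi -1.43 down [ 0.003 -0.001 -1.   ] F [-4.   2.3 21.3] M [0.7  0.73 0.06] w 1.67 q [-0.59  0.28  1.91  0.    0.94  0.84]
```

View pics/ins3.png

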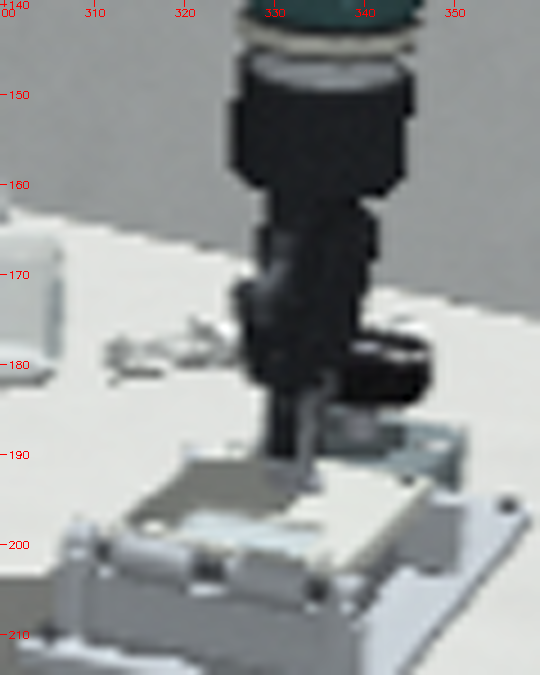

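View pics/in3.png

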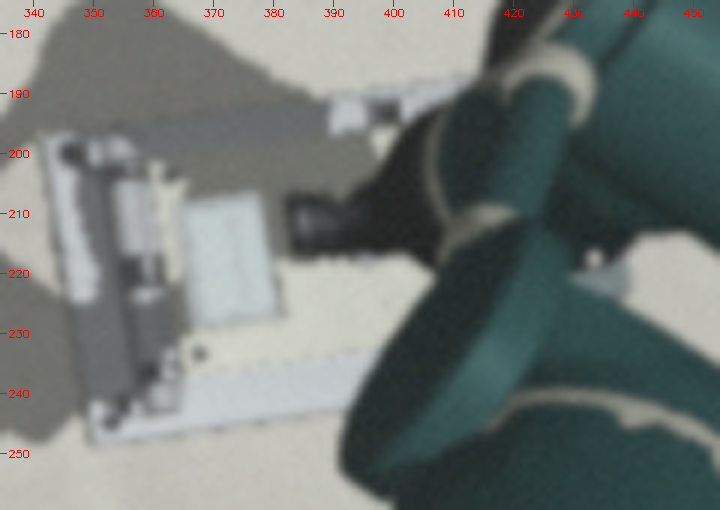

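View pics/top_end.png

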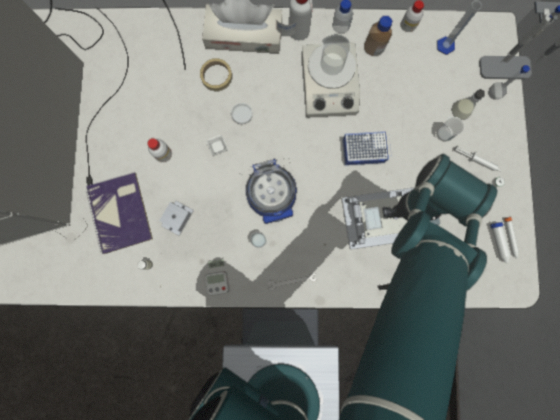

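```bash
python3 - <<'E'
from h import *
p,D=bot.read_camera('side')
D0=np.load('side13.npy')
def plane(D):
    out=[]
    for v in range(180,204):
        for u in range(305,350):
            P=deproj('side',D,u,v)
            r=P[:2]-O; c,s=np.cos(YAW),np.sin(YAW); x=c*r[0]+s*r[1];y=-s*r[0]+c*r[1]
            if abs(x)<.045 and -.065<y<.06 and .045<P[2]<.08 and not(abs(x)<.03 and y<-.0 and y>-.065): out.append((x,y,P[2]))
    a=np.array(out)
    A=np.c_[a[:,:2],np.ones(len(a))]; w=np.ones(len(a),bool)
    for _ in range(5):
        k=np.linalg.lstsq(A[w],a[w,2],rcond=None)[0]; w=abs(A@k-a[:,2])<.003
    return len(a),w.sum(),k.round(4),'z at hole',(k[1]*-.03+k[2]).round(4)
print(plane(D0));print(plane(D)); st()
c=lambda n,u,v:None
p,d=bot.read_camera('top')
for n,(u,v) in dict(beaker=(258,240),vial=(144,265),bottle=(155,145)).items(): print(n, np.abs(p[v-8:v+8,u-8:u+8].astype(int)-cv2.imread('pics/top0.png')[v-8:v+8,u-8:u+8,::-1]).mean())
E
```

```text
(220, np.int64(177), array([ 0.0087, -0.0902,  0.0621]), 'z at hole', np.float64(0.0648))
(163, np.int64(132), array([-0.0141,  0.0347,  0.0536]), 'z at hole', np.float64(0.0526))
t 21.28 p [ 0.5157 -0.3136  0.0776] psi -1.43 down [ 0.003 -0.001 -1.   ] F [-3.9  3.5 19.8] M [0.67 0.79 0.06] w 1.63 q [-0.59  0.28  1.91  0.    0.94  0.84]
beaker 14.9453125
vial 15.890625
bottle 12.54296875
```

```bash
python3 -m creep '[{"grip":1.5,"dp":[0,0,0.05],"rotation":[0,0,0]},{"grip":1.5,"dp":[0,-0.05,0.1],"rotation":[0,0,0]},{"grip":1.5,"dp":[0,-0.05,0.1],"rotation":[0,0,0]},{"grip":1.5,"dp":[0,-0.05,0.1],"rotation":[0,0,0]}]'; python3 - <<'E'
from h import *
st()
p,d=bot.read_camera('top'); crop(p,415,195,455,230,14,'pics/w_end.png')
p,d=bot.read_camera('side'); crop(p,300,170,360,215,12,'pics/ins4.png'); cv2.imwrite('pics/side_end.png',p[:,:,::-1])
st()
E
```

```text
time: 21.67
tool_pos: [0.5152, -0.3136, 0.0778]
tcp_rot: [2.152, 0.148, -2.143]
wrist_force: [-2.5, 3.2, 20.2]
width: 0.191
t 21.67 p [ 0.5152 -0.3136  0.0778] psi -1.43 down [ 0.004 -0.002 -1.   ] F [-2.5  3.2 20.2] M [0.52 0.51 0.03] w 1.63 q [-0.59  0.28  1.91  0.    0.94  0.84]
t 21.77 p [ 0.5152 -0.3136  0.0778] psi -1.43 down [ 0.004 -0.002 -1.   ] F [-2.4  2.  19.8] M [0.49 0.56 0.04] w 1.63 q [-0.59  0.28  1.91  0.    0.94  0.84]
```

View pics/w_end.png

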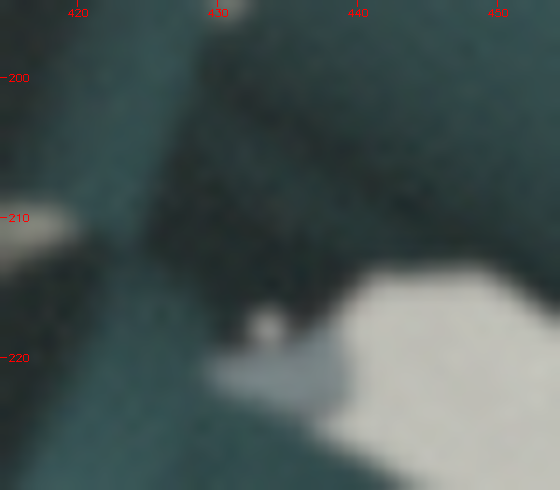

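View pics/ins4.png

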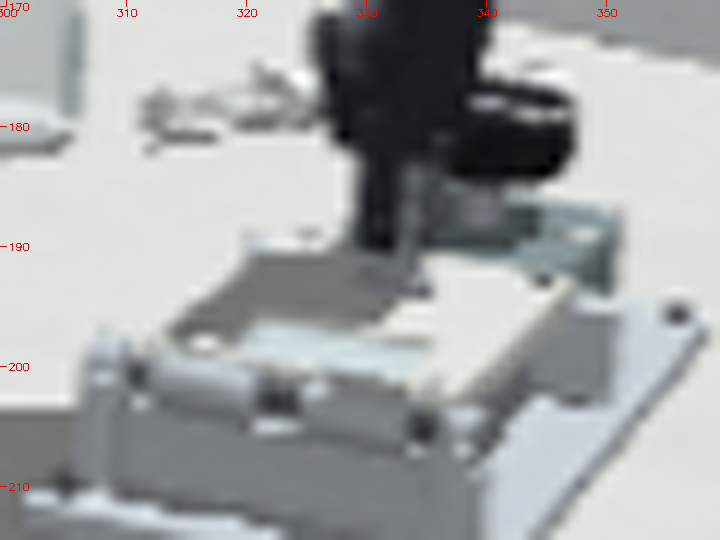

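View pics/side_end.png

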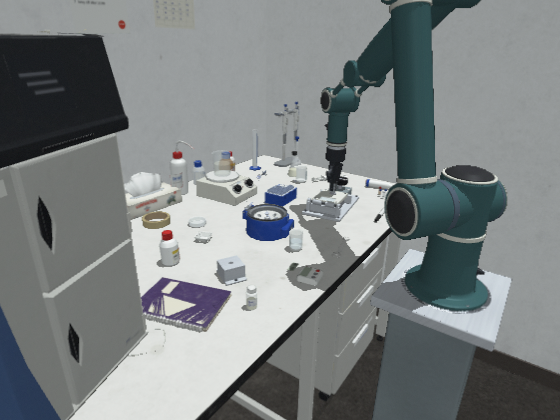

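```bash
python3 -c "
from workcell import bot
print(bot.finish_job())"
```

```text
the job is handed in; nothing more can be done
None
```

I handed the job in at about 21.8 s, with the gripper still holding the pin and pressing it down; `finish_job()` gives no verdict.

I turned the wheel clockwise in one long grip and one short regrip, then swung the lid down onto its seal with the closed fingers. After that I took the pin from its stand and pushed it through the lid hole into the nest until the collar sat on the lid.

What the last checks showed:
- **Wheel:** the visible ridge end is at pixel (433.5, 217.8) in the top picture, against (433.6, 217.6) expected at 3.14 rad. After the first turn it was about 3.03 rad, so I added 0.12 rad.
- **Press:** steady at about 20 N down (full shut needs about 8 N), with the tool within 0.005 rad of vertical. About 3 N of sideways force remained.
- **Lid and collar:** the collar sits on the lid and the lid looks flat.
- **Bystanders:** the beaker, bottle and vial appear at their starting places in both cameras, judged by eye.

Three checks were weak or disagreed:
- **Lid height:** the depth fit put the lid's top at the hole at 53 mm, not 57, and gave a larger drop than the seal allows. The fit is noisy and partly hidden by the gripper, so I relied on the force and the pictures for full closure. The height worked out from the tool agreed with 53 mm, but the pin may have slid a few millimetres in the grip.
- **Pin position:** the cameras differed by about 3.5 mm on the pin's place in the stand; closing the gripper on it settled that.
- **Bystander image check:** the pixel-difference comparison was inconclusive because the arm's shadow had changed.

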